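# Box up the finished diorama

## Robot

A 7-joint arm with a two-finger parallel gripper is mounted at the origin on the work surface. World frame = base frame: x ahead of the robot, y to its left, z up, the work surface at z = 0. Lengths are in m, angles in rad, forces in N, time in s.
With the tool pointing down it reaches from about 0.425 to 0.875 m from the base axis. Payload 4.7 kg.
Tool frame: the origin (TCP) lies between the finger pads; the fingertips stand 22 mm ahead of it and the grasp point (between the pads) lies 3 mm ahead of it; y points along the fingers, z is the direction in which the jaws open and shut, and the axes are right-handed (so a half turn about y gives the same grasp; the last joint's range is limited). The gripper opens to 87 mm and grips with 3 to 60 N. Pads are 19 mm wide; open, the fingers measure 117 mm over their backs; the gripper's body (75 mm by 190 mm) begins 51 mm behind the grasp point.
Start: joints at [-1.323, 0.321, -0.07, 1.45, 0.023, 1.371, -0.057], TCP at [0.151, 0.632, 0.208] pointing down, gripper open.
Joint ranges: [-2.86, 2.86], [-0.3, 2.09], [-1.38, 1.24], [0.06, 2.45], [-1.56, 4.7], [0.09, 2.05], [-2.69, 2.69]. Speed limits (rad/s): [2.57, 2.57, 3.14, 3.14, 3.14, 3.14, 3.14].

## Interface

Orientations are given as a rotation vector (axis times angle).
In Python, from plant import r gives the robot as it stands. The module is installed in compiled form; this text tells all that it offers.
- The arm moves only by the tool apply_moves, never from a script. Its argument "steps" is text: rows parted by semicolons, each of 7 numbers parted by spaces: the turn, a rotation vector about the tool's x, y, z in rad, then the shift along the tool's x, y, z in mm, then the finger opening in mm, from 0 to 87. A call has 1 to 5 rows; each row shifts and turns the commanded pose from where the row before left it, along the tool's axes as they then stand; what a row does not reach is not made up. A row lasts 1/10 s, in which the tool goes at most 50 mm and 8.59 degrees, less where a joint would pass 70% of its speed; a pose out of reach is approached as far as the arm can. A call with a gripper value outside its range is refused whole. The fingers move at their own pace and stop on an object; "force" is the grip in N (left out, the last holds). Time passes only in rows, so rows that do not move let the fingers close. It gives the time, the measured TCP pose, the force and the opening at its end, in the units of the state.
- r.get_state(): the state, without advancing time (a new reading comes with each control period).
- r.get_image(name): name is "side" or "top"; returns the picture (400x640x3 uint8, red, green, blue); there is no depth.
- r.camera_info(name): a dict with "vertical_fov" (degrees; the focal length in pixels is half the picture's height over the tangent of half this angle, whatever the lens; pixels are square), "cx", "cy" (the principal point, pixels), "distortion" ([k1, k2, p1, p2, k3] as OpenCV has them; the pictures are not rectified), "T" (4x4, takes a point from camera to world coordinates). Camera axes: x right, y down, z forward; pixel columns grow to the right and rows downward; lengths in m; the calibration is good to about 2 mm. A picture is of the moment at which its call begins. camera_info takes no time and is no camera call.
- r.sign_off(): hands the job in, once; it reports no verdict.
Trained networks look in the newest picture that a camera, given by its name, has taken for a name from the list of things; names that differ only in an ending like _2 or _b are one class to them, and where a whole thing is asked for, a point or a joint stands for the part that bears it (a point fixed in the world has none). Each returns a list of dicts, best first, with "confidence" (0 to 1); they miss things now and then, are a little off and sometimes report something else, mostly with a low value. They report only what shows in the picture. A call takes as long as a camera call. They do not tell look-alikes from the thing itself.
- r.search_frame(camera, thing): "uv" ([column, row] in pixels, amid what is visible of it).
- r.cut_out(camera, thing): "mask" (400x640 bool, what is visible of it) and "uv" ([column, row] in pixels, amid what is visible of it).
The state is a dict: "time_s": time; "joints": joint angles; "joint_vel": joint speeds; "tau": joint torques, N m; "tcp_pos": TCP position; "tool_rot": TCP orientation; "contact_force": force on the tool from outside, world axes, zero at the start; "ft_torque": the same for the moment, N m; "width": finger opening in m.
Only numpy, scipy, OpenCV 4.12 (cv2) and the standard library are available. Lean on these libraries where they do the work, as an engineer would, in place of code of your own. Each camera call takes 0.05 s, during which the arm holds its last target. There are 200 camera calls.

## Task

Pack the finished little diorama for transport: lift it off the round turntable and set it down gently, upright, on the floor of the plywood carrying box. Then take the lid that leans on the sloping wooden stand, fit it on the box, feeling for the place where its block drops between the two battens, so that it sits fully home and level all round, and swing the wire bail over until its bar is right down on the lid. Keep the diorama upright all the way and leave the other things on the table where they are.

Things in the scene. Friction and masses are not known exactly. Their poses are not given: they have to be found in the camera images.
- carry_box: Open plywood box fixed to the table, outer 150 (own x) x 190 (own y) x 76 mm high, walls and floor 10 mm thick: opening 130 x 170 mm. Origin: centre of its underside; z up; own -x side faces the robot. The lid rests on its rim, 76 mm up. Small steel brackets on both y sides (to y = +-126 mm) carry the bail's pivots.
- mouth (a point): Centre of the box's opening at rim height. Two dark wooden battens (8 mm wide, along own x, tops level with the rim to 0.5 mm, 14 mm deep) of one sliding insert cross the opening with a gap of 133 mm between them along own y. The insert was set by hand up to 9 mm either way along own y, is stiff, and is not measured: the lid's block must find the gap, so the lid ends up as much off centre.
- bail (a joint): Angle (rad) of the U-shaped bail of 12 mm steel wire, about the box's own +y axis through point bail_pivot. 0: level, its bar touching the top of a fully home lid above the box's own -x wall; 1.57: straight up; 1.85 to 2.1: leaning back over the far side (start). Friction holds it where left (3 N at the bar). Arms 130 mm long, at own y = +-118 mm; the lid's handle fits inside the U.
- bail_bar (a point): Middle of the bail's straight cross bar (12 mm round, 236 mm long, along the box's y), 130 mm from the pivot axis.
- bail_pivot (a point): Middle of the bail's pivot axis, fixed on the box at own (62, 0, 90) mm.
- lid: Loose plywood lid, plate 150 (own x) x 190 (own y) x 8 mm. Origin: centre of the plate's underside (on the rim, box z = 76 mm, when home); own z out of the handle side. A centred block 127 x 130 x 12 mm under the plate enters the mouth with 1.5 mm to spare each side. Starts leaning 34 degrees from level on the easel, handle up and towards the robot. Either way round will do. About 0.3 kg.
- lid_handle (a point): Centre of the lid's wooden handle bar: 16 x 16 mm in section, 96 mm long along the lid's own y, 40 mm above the lid's origin along its z (its underside 24 mm above the plate's top face), clear between two posts 72 mm apart.
- easel: Small sloping wooden stand fixed to the table, 150 mm wide, about 145 mm deep and 115 mm high; its board rises away from the robot side (own +x) at 34 degrees, with a low ledge at the foot. Origin: on the table.
- turntable: Round grey modelling turntable fixed to the table, 150 mm across, top 50 mm above the table. Origin: centre of its underside.
- diorama: Finished small diorama: dark wooden plinth 46 (own x) x 96 (own y) x 36 mm high, with rocks, moss and a dead tree on top up to 53 mm above its underside, all inside the plinth's outline and at most 34 mm wide above it. Origin: centre of the underside; z up. Grip it by the plinth across the 46 mm. It starts on the turntable. About 0.2 kg.
- raw_block: Bystander: larger light wooden block 85 x 120 mm with bare plaster rock on it, 75 mm high, on the cutting mat.
- dropper: Bystander: amber dropper bottle, 32 mm across, 85 mm high.
- pot_a: Bystander: paint jar, 44 mm across, 60 mm high, in front.
- pot_b: Bystander: paint jar, 44 mm across, 60 mm high, at the back.
- palette: Bystander: flat white palette dish, 150 mm across, 14 mm high.
- glue: Bystander: white glue bottle, 48 mm across, 150 mm high.
- brush: Bystander: brush 170 mm long lying flat.
There are look-alikes about, which are no part of the job. What is meant by the diorama is not blue, and is the smaller of those in its own colour.

How it is judged:
On the way, in this order (a step that is already met when the one before it is completed fails the run):
1. the diorama stands on the box floor, upright and released (x of diorama in the frame of carry_box between -0.05 and 0.05 m and y of diorama in the frame of carry_box between -0.07 and 0.07 m and z of diorama in the frame of carry_box below 0.016 m and angle between diorama's own z axis and vertical below 0.15 rad and contact force between the fingers and diorama below 0.5 N), for 0.2 s.
2. the lid is fully home on the loaded box, level (x of diorama in the frame of carry_box between -0.05 and 0.05 m and y of diorama in the frame of carry_box between -0.07 and 0.07 m and z of diorama in the frame of carry_box below 0.016 m and angle between diorama's own z axis and vertical below 0.15 rad and z of lid in the frame of carry_box between 0.071 and 0.079 m and horizontal distance between lid and carry_box below 0.014 m and angle between lid's own z axis and vertical below 0.03 rad), for 0.2 s.
At the end, for the whole second after the job is handed in: Diorama upright (0.15 rad) on the box floor (6 mm; centre within 50 mm of the box centre along its x, 70 mm along y); lid level (0.03 rad) and home on the rim (3 mm in height, 14 mm of centre); bail down on it (joint below 0.05 rad); all released and at rest (all of step 2 and value of joint bail below 0.05 rad and contact force between the fingers and diorama below 0.5 N and contact force between the fingers and lid below 0.5 N and contact force between the fingers and bail below 0.5 N and linear speed of each of lid, diorama below 0.02 m/s and velocity of joint bail below 0.05 rad/s); the robot touches nothing.
It fails at once if the diorama is tipped by more than 0.5 rad (angle between diorama's own z axis and vertical above 0.5 rad).
It fails at once if the diorama is dropped into the box: inside it and moving faster than 0.4 m/s (linear speed of diorama above 0.4 m/s and z of diorama in the frame of carry_box below 0.05 m and x of diorama in the frame of carry_box between -0.075 and 0.075 m and y of diorama in the frame of carry_box between -0.095 and 0.095 m).
It fails at once if another thing on the table is moved by more than 30 mm (distance of any of raw_block, dropper, pot_a, pot_b, palette, glue, brush from where it was at the start of the episode above 0.03 m).
It also fails if it takes over 72 s, if anything falls off the work surface, if the arm or the gripper's body presses on something with over 40 N, if the wrist force passes 120 N, or if a joint passes its speed limit or range.

## Working session

There is one attempt and no reset: what is moved stays moved. The work goes in short steps, Python scripts to look and compute and a tool call to move; the robot and the scene stay as the last step left them, time stands still between calls to the robot, and variables do not carry over. Pictures are saved under pics/ and viewed, about 8 in all and at most 12, crops included, and the job is handed in when it is done.

Besides the shell and the picture viewer there is one more tool, called after "Request:" as name(argument=value, ...), one argument or row to a line, values as JSON. apply_moves: Moves the arm, as the interface text tells. Its arguments: {"type":"object","properties":{"steps":{"type":"string"},"force":{"type":"number"}},"required":["steps"]}

```bash
mkdir -p pics; ls
cat > h.py <<'E'
import numpy as np,cv2
from plant import r
from scipy.spatial.transform import Rotation as R
def cam(n):
    c=r.camera_info(n);f=200/np.tan(np.radians(c['vertical_fov'])/2)
    return np.array([[f,0,c['cx']],[0,f,c['cy']],[0,0,1]]),np.array(c['distortion'],float),np.array(c['T'])
def ray(n,uv):
    K,d,T=cam(n);p=cv2.undistortPoints(np.array(uv,float).reshape(-1,1,2),K,d).reshape(-1,2)
    v=np.c_[p,np.ones(len(p))]@T[:3,:3].T
    return T[:3,3],v
def onz(n,uv,z):
    o,v=ray(n,uv);return o+v*((z-o[2])/v[:,2])[:,None]
def proj(n,P):
    K,d,T=cam(n);W=np.linalg.inv(T);return cv2.projectPoints(np.array(P,float).reshape(-1,1,3),cv2.Rodrigues(W[:3,:3])[0],W[:3,3],K,d)[0].reshape(-1,2)
def tri(u1,u2):
    o1,a=ray('side',u1);o2,b=ray('top',u2);a=a[0];b=b[0]
    s=np.linalg.lstsq(np.c_[a,-b],o2-o1,rcond=None)[0];return (o1+a*s[0]+o2+b*s[1])/2,np.linalg.norm(o1+a*s[0]-o2-b*s[1])
def save(n,f):
    im=r.get_image(n);cv2.imwrite('pics/'+f,im[:,:,::-1]);return im
E
python3 - <<'E'
from h import *
np.set_printoptions(precision=4,suppress=True)
for n in('side','top'):
    im=save(n,n+'0.png');K,d,T=cam(n);print(n,K[0,0],K[0,2],K[1,2],d,'\n',T)
s=r.get_state();print(s['tcp_pos'],s['tool_rot'],R.from_rotvec(s['tool_rot']).as_matrix(),s['width'],s['time_s'])
E
```

```text
pics
side 376.7239261671183 323.94467419328714 194.6329391129122 [-0.0084  0.      0.      0.      0.    ] 
 [[ 0.7532 -0.4995  0.428   0.034 ]
 [-0.6576 -0.5577  0.5065 -0.5333]
 [-0.0143 -0.663  -0.7485  0.8831]
 [ 0.      0.      0.      1.    ]]
top 382.4589031794226 320.8250655171542 199.6769801127169 [-0.0454  0.      0.      0.      0.    ] 
 [[-0.0071 -0.9866  0.1627  0.2955]
 [-0.9999  0.0088  0.0101 -0.0063]
 [-0.0114 -0.1627 -0.9866  1.1824]
 [ 0.      0.      0.      1.    ]]
[0.1505 0.6318 0.2071] [-1.5647  0.1836 -0.1834] [[ 0.9728 -0.0003  0.2316]
 [-0.2316 -0.0017  0.9728]
 [ 0.0001 -1.     -0.0017]] 0.08701579883538973 0.1
```

Run:
```python
from h import *
for n in('side','top'):
  for t in['diorama','carry_box','lid','lid_handle','bail_bar','turntable','easel','raw_block']:
    print(n,t,[(np.round(x['uv']).tolist(),round(x['confidence'],2)) for x in r.search_frame(n,t)])
```

```text
side diorama [([345.0, 257.0], 0.66), ([409.0, 284.0], 0.63), ([359.0, 366.0], 0.62)]
side carry_box [([335.0, 187.0], 0.84)]
side lid [([256.0, 145.0], 0.71), ([369.0, 132.0], 0.32)]
side lid_handle [([258.0, 148.0], 0.87)]
side bail_bar [([379.0, 138.0], 0.9), ([245.0, 165.0], 0.58)]
side turntable [([395.0, 295.0], 0.84)]
side easel [([248.0, 168.0], 0.73)]
side raw_block [([286.0, 118.0], 0.95), ([410.0, 284.0], 0.35)]
top diorama [([378.0, 220.0], 0.94), ([434.0, 204.0], 0.93), ([454.0, 272.0], 0.69)]
top carry_box [([310.0, 172.0], 0.71)]
top lid [([215.0, 204.0], 0.77)]
top lid_handle [([216.0, 204.0], 0.92)]
top bail_bar [([304.0, 120.0], 0.95), ([313.0, 171.0], 0.38)]
top turntable [([428.0, 212.0], 0.72)]
top easel []
top raw_block [([196.0, 151.0], 0.82), ([218.0, 204.0], 0.39)]
```

View pics/side0.png

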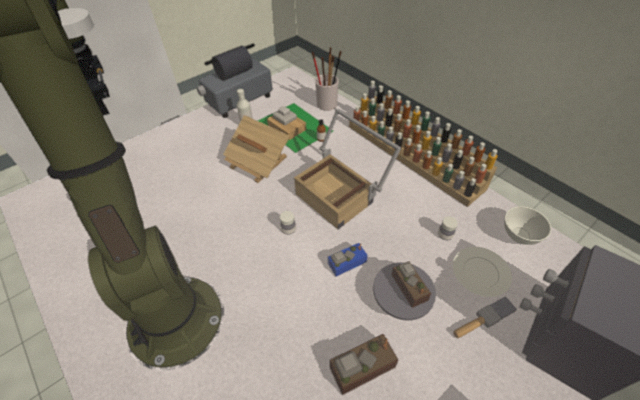

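View pics/top0.png

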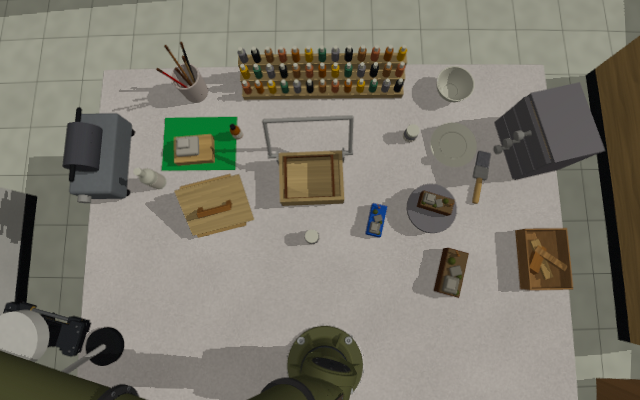

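Candidates for the diorama, as (column, row) in the top picture: the blue one (378,220), the brown one on the turntable (434,204), and the larger brown one (454,272). I choose (434,204): it isn't blue, it's the smaller of the two browns, and it stands on the turntable. The box is at (310,172), the lid at (215,204), and the bail bar at (304,120).

Run:
```python
from h import *
np.set_printoptions(precision=4,suppress=True)
def best(n,t,near):
    l=r.cut_out(n,t);return min(l,key=lambda x:np.hypot(*(np.array(x['uv'])-near)))['mask']
for n,t,near,z in[('top','diorama',(434,204),.095),('top','carry_box',(310,178),.076),('top','lid',(215,204),.1),('top','lid_handle',(215,204),.15),('side','diorama',(409,284),.09),('side','lid_handle',(258,146),.15),('side','bail_bar',(379,138),.2),('top','bail_bar',(304,120),.2)]:
    m=best(n,t,near);c=np.argwhere(m)[:,::-1].astype(np.float32);P=onz(n,c,z)[:,:2].astype(np.float32)
    (ce,wh,a)=cv2.minAreaRect(P);b=cv2.boxPoints((ce,wh,a));print(n,t,len(c),'uv',c.mean(0),'rect',np.array(ce),np.array(wh),a)
t=cv2.imread('pics/top0.png');s=cv2.imread('pics/side0.png')
A=cv2.resize(t[100:245,170:350],None,fx=4,fy=4,interpolation=3)[:580,:720]
cv2.imwrite('pics/c1.png',A)
B=np.hstack([cv2.resize(s[150:220,290:380],(450,350),interpolation=3),cv2.resize(t[180:240,400:465],(350,350),interpolation=3)])
cv2.imwrite('pics/c2.png',B)
print(proj('top',[[.6,-.25,.05]]))
```

```text
top diorama 622 uv [435.1367 202.3907] rect [ 0.4634 -0.325 ] [0.1028 0.0539] 73.17750549316406
top carry_box 4228 uv [310.1152 168.4513] rect [0.6003 0.0415] [0.2716 0.2749] 1.7985339164733887Traceback (most recent call last):
  File "<stdin>", line 6, in <module>
  File "<stdin>", line 4, in best
ValueError: min() iterable argument is empty
```

Run:
```python
from h import *
np.set_printoptions(precision=4,suppress=True)
r.get_image('side');r.get_image('top')
for n,t,near,z in[('top','lid',(215,204),.1),('top','lid_handle',(215,204),.15),('side','diorama',(409,284),.09),('side','lid_handle',(258,146),.15),('side','bail_bar',(379,138),.2),('top','bail_bar',(304,120),.2)]:
    l=r.cut_out(n,t)
    if not l: print('none',n,t);continue
    m=min(l,key=lambda x:np.hypot(*(np.array(x['uv'])-near)))['mask'];c=np.argwhere(m)[:,::-1].astype(np.float32);P=onz(n,c,z)[:,:2].astype(np.float32)
    (ce,wh,a)=cv2.minAreaRect(P);print(n,t,len(c),'uv',c.mean(0),'rect',np.array(ce),np.array(wh),a)
t=cv2.imread('pics/top0.png');s=cv2.imread('pics/side0.png')
A=cv2.resize(t[100:245,170:370],None,fx=4,fy=4,interpolation=3)
cv2.imwrite('pics/c1.png',A)
B=np.hstack([cv2.resize(s[150:220,290:380],(450,350),interpolation=3),cv2.resize(t[180:240,405:465],(350,350),interpolation=3)])
cv2.imwrite('pics/c2.png',B)
```

```text
top lid 3148 uv [214.3202 204.0483] rect [0.4633 0.3159] [0.1444 0.2009] 14.945474624633789
top lid_handle 3205 uv [214.1404 204.254 ] rect [0.4548 0.3015] [0.1402 0.1935] 15.337235450744629
side diorama 962 uv [410.0665 284.0956] rect [ 0.4551 -0.3366] [0.1051 0.0579] 69.84207153320312
side lid_handle 2390 uv [255.8335 145.5017] rect [0.4331 0.2531] [0.2447 0.1769] 33.035377502441406
side bail_bar 590 uv [363.5559 139.8034] rect [0.6138 0.0107] [0.1552 0.3026] 1.4983445405960083
top bail_bar 902 uv [309.3392 126.5144] rect [0.6366 0.0368] [0.1063 0.2471] 2.3144185543060303
```

View pics/c1.png

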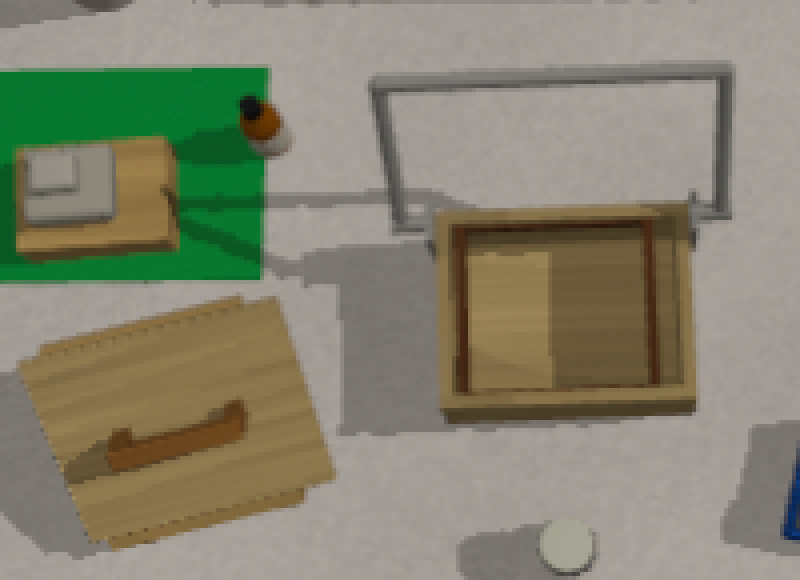

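View pics/c2.png

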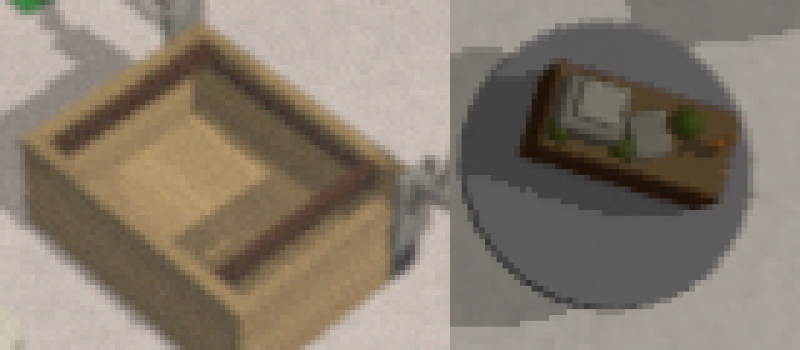

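```bash
cat > fit.py <<'E'
from h import *
from scipy.optimize import least_squares
np.set_printoptions(precision=4,suppress=True)
c1=lambda a:np.array([170,100])+(np.array(a,float)+.5)/4-.5
c2=lambda a:np.array([405,180])+(np.array(a,float)-[450,0]+.5)*60/350-.5
cs=lambda a:np.array([290,150])+(np.array(a,float)+.5)/5-.5
def fit(name,P,obs,x0,T):
    f=lambda x:np.concatenate([(proj(n,T(x,np.array(P)[i]))-o).ravel() for n,i,o in obs])
    s=least_squares(f,x0,loss='soft_l1');print(name,s.x,'res',np.round(s.fun,1));return s.x
def yawT(z=None):
    return lambda x,P:P@R.from_euler('z',x[2]).as_matrix().T+[x[0],x[1],x[3] if z is None else z]
def lidT(x,P):
    return P@(R.from_euler('z',x[2])*R.from_euler('y',-34,degrees=True)).as_matrix().T+[x[0],x[1],x[3]]
q=np.array([[1,1],[1,-1],[-1,-1],[-1,1]])
rim=np.c_[q*[75,95],[76]*4]/1000
box=fit('box',rim,[('top',[0,1,2,3],c1([(436,211),(690,204),(695,405),(440,412)])),('side',[0,1,2,3],cs([(203,24),(392,170),(242,320),(22,143)]))],[.6,.04,0],yawT(0))
dio=fit('dio',np.c_[q*[23,48],[36]*4]/1000,[('top',[0,1,2,3],c2([(562,62),(740,108),(724,190),(545,133)]))],[.46,-.32,-.2],yawT(.05))
lp=np.vstack([np.c_[q*[75,95],[8]*4],[[0,0,40]]])/1000
lid=fit('lid',lp,[('top',[0,1,2,3,4],c1([(20,365),(275,298),(335,478),(95,542),(177,437)])),('side',[4],np.array([[253,144.]]))],[.45,.3,.2,.09],lidT)
print('handle',lidT(lid,lp[4]))
bp=np.array([[-130,118,0],[-130,-118,0]])/1000
def bT(x,P): return yawT(0)(box,P@R.from_euler('y',x[0]).as_matrix().T+[.062,0,.09])
fit('bail',bp,[('top',[0,1],c1([(378,86),(726,74)]))],[1.95],bT)
iv=lambda w:(np.array(w)-[box[0],box[1]])@R.from_euler('z',box[2]).as_matrix()[:2,:2]
for nm,p in[('Lbat inner',(467,310)),('Lbat outer',(456,310)),('Rbat inner',(646,300)),('Rbat outer',(657,300))]:
    print(nm,iv(onz('top',[c1(p)],.076)[0][:2]))
for nm,p in [('sideL',(135,100)),('sideR',(298,222))]: print(nm,iv(onz('side',[cs(p)],.076)[0][:2]))
E
python3 fit.py
```

```text
box [0.5492 0.0334 0.0276] res [ 0.1  0.5 -0.1 -0.1  0.9 -1.  -0.1 -0.4 -0.7 -0.4  6.2  2.4 -0.8  0.
 -1.1 -0.7]
dio [ 0.4707 -0.3346 -0.2979] res [-0.2 -1.7  1.1 -0.4  0.2  0.6 -1.1  1. ]
lid [0.4696 0.3182 0.2535 0.0666] res [-0.1 -0.2  0.2 -0.4  0.4 -0.5 -0.2 -0.5  0.   0.7 -2.7  0.4]
handle [0.4479 0.3125 0.0997]
bail [2.0973] res [ 0.2  0.1  0.6 -0.2]
Lbat inner [-0.0005  0.0733]
Lbat outer [-0.0001  0.0815]
Rbat inner [ 0.0022 -0.0595]
Rbat outer [ 0.0019 -0.0677]
sideL [-0.0015  0.0711]
sideR [-0.0001 -0.067 ]
```

```bash
cat > leg.py <<'E'
# usage: leg.py yaw x,y,z x,y,z ... : tool-axis legs (mm), rows needed at 40mm/row; first line the turn needed
import sys
from h import *
s=r.get_state();M=R.from_rotvec(s['tool_rot']).as_matrix()
print('t',round(s['time_s'],2),'tcp',np.round(s['tcp_pos'],4),'F',np.round(s['contact_force'],1),'w',round(s['width'],4),'j',np.round(s['joints'],2))
if len(sys.argv)>1:
    yaw=float(sys.argv[1]);y0=np.arctan2(M[1,2],M[0,2])
    print('yaw now',y0,'tool turn (target frame in current)',np.round((R.from_matrix(M).inv()*R.from_matrix([[np.sin(yaw),0,np.cos(yaw)],[-np.cos(yaw),0,np.sin(yaw)],[0,-1,0]])).as_rotvec(),4))
    x=np.array([[np.sin(yaw),0,np.cos(yaw)],[-np.cos(yaw),0,np.sin(yaw)],[0,-1,0]]);p=np.array(s['tcp_pos'])
    for a in sys.argv[2:]:
        b=np.array(eval(a));d=x.T@(b-p)*1000;n=int(np.ceil(np.linalg.norm(d)/40));print('to',b,'tool mm',np.round(d,1),'rows',n,'each',np.round(d/n,1));p=b
E
python3 leg.py -0.298 .151,.632,.30 .42,.46,.30 .58,.1,.30 .58,-.15,.3 .471,-.335,.2
```

```text
t 1.45 tcp [0.1506 0.6323 0.2081] F [-0.7 -0.8 -0.1] w 0.0868 j [-1.32  0.32 -0.07  1.45  0.02  1.37 -0.06]
yaw now 1.3369812809185375 tool turn (target frame in current) [-1.000e-04  1.635e+00 -1.000e-04]
to [0.151 0.632 0.3  ] tool mm [  0.2 -91.9   0.5] rows 3 each [  0.1 -30.6   0.2]
to [0.42 0.46 0.3 ] tool mm [ 85.4   0.  307.6] rows 8 each [10.7  0.  38.5]
to [0.58 0.1  0.3 ] tool mm [297.2   0.  258.6] rows 10 each [29.7  0.  25.9]
to [ 0.58 -0.15  0.3 ] tool mm [239.    0.   73.4] rows 7 each [34.1  0.  10.5]
to [ 0.471 -0.335  0.2  ] tool mm [208.8 100.  -49.9] rows 6 each [34.8 16.7 -8.3]
```

Request:
apply_moves(
  steps="0 0.148 0 0 -20 0 87;0 0.148 0 0 -20 0 87;0 0.148 0 0 -20 0 87;0 0.148 0 0 -20 0 87;0 0.148 0 0 -20 0 87",
)

```text
time_s: 1.95
tcp_pos: [0.1506, 0.6323, 0.3089]
tool_rot: [-1.432, 0.764, -0.764]
contact_force: [-0.4, -0.1, 0.8]
width: 0.0871
```

Request:
apply_moves(
  steps="0 0.148 0 0 0 0 87;0 0.148 0 0 0 0 87;0 0.148 0 0 0 0 87;0 0.148 0 0 0 0 87;0 0.148 0 0 0 0 87",
)

```text
time_s: 2.45
tcp_pos: [0.1506, 0.6323, 0.3081]
tool_rot: [-1.135, 1.318, -1.318]
contact_force: [-0.3, 0.6, -0.1]
width: 0.087
```

Request:
apply_moves(
  steps="0 0.148 0 0 0 0 87;0 0 0 0 0 0 87",
)

```text
time_s: 2.65
tcp_pos: [0.1506, 0.6323, 0.3081]
tool_rot: [-1.057, 1.42, -1.421]
contact_force: [0.1, -0.2, 0.7]
width: 0.087
```

Request:
apply_moves(
  steps="0 0 0 10.7 0 38.5 87;0 0 0 10.7 0 38.5 87;0 0 0 10.7 0 38.5 87;0 0 0 10.7 0 38.5 87;0 0 0 10.7 0 38.5 87",
)

```text
time_s: 3.15
tcp_pos: [0.3208, 0.5249, 0.3083]
tool_rot: [-1.059, 1.417, -1.417]
contact_force: [0.3, 0.5, -0.2]
width: 0.087
```

Request:
apply_moves(
  steps="0 0 0 10.7 0 38.5 87;0 0 0 10.7 0 38.5 87;0 0 0 10.7 0 38.5 87;0 0 0 30 0 26 87;0 0 0 30 0 26 87",
)

```text
time_s: 3.65
tcp_pos: [0.4547, 0.3881, 0.3077]
tool_rot: [-1.06, 1.417, -1.418]
contact_force: [0.7, 0.5, 0.1]
width: 0.087
```

Request:
apply_moves(
  steps="0 0 0 30 0 26 87;0 0 0 30 0 26 87;0 0 0 30 0 26 87;0 0 0 30 0 26 87;0 0 0 30 0 26 87",
)

```text
time_s: 4.15
tcp_pos: [0.5356, 0.2071, 0.3083]
tool_rot: [-1.059, 1.417, -1.417]
contact_force: [1.2, 0.1, -0.1]
width: 0.0872
```

Request:
apply_moves(
  steps="0 0 0 30 0 26 87;0 0 0 30 0 26 87;0 0 0 30 0 26 87;0 0 0 34 0 10 87;0 0 0 34 0 10 87",
)

```text
time_s: 4.65
tcp_pos: [0.5839, 0.0275, 0.3079]
tool_rot: [-1.06, 1.417, -1.418]
contact_force: [0.4, -0.1, 0.3]
width: 0.0871
```

Request:
apply_moves(
  steps="0 0 0 34 0 10 87;0 0 0 34 0 10 87;0 0 0 34 0 10 87;0 0 0 34 0 10 87;0 0 0 34 0 10 87",
)

```text
time_s: 5.15
tcp_pos: [0.5828, -0.1493, 0.3083]
tool_rot: [-1.059, 1.417, -1.417]
contact_force: [0.4, 0.7, -0.7]
width: 0.0865
```

```bash
python3 leg.py -0.298 .471,-.335,.2 .471,-.335,.14
```

```text
t 5.15 tcp [ 0.5828 -0.1493  0.3083] F [ 0.4  0.7 -0.7] w 0.0865 j [-0.4   0.22  0.73  1.44 -0.15  1.54  0.04]
yaw now -0.2864322379402619 tool turn (target frame in current) [-0.0005  0.0116 -0.0006]
to [ 0.471 -0.335  0.2  ] tool mm [210.3 108.3 -52.3] rows 7 each [30.  15.5 -7.5]
to [ 0.471 -0.335  0.14 ] tool mm [ 0. 60.  0.] rows 2 each [ 0. 30.  0.]
```

Request:
apply_moves(
  steps="0 0.012 0 30 15.5 -7.5 87;0 0 0 30 15.5 -7.5 87;0 0 0 30 15.5 -7.5 87;0 0 0 30 15.5 -7.5 87;0 0 0 30 15.5 -7.5 87",
)

```text
time_s: 5.65
tcp_pos: [0.502, -0.2811, 0.2301]
tool_rot: [-1.052, 1.425, -1.426]
contact_force: [0.3, 0.2, -0.4]
width: 0.0872
```

Request:
apply_moves(
  steps="0 0 0 30 15.5 -7.5 87;0 0 0 30 15.5 -7.5 87;0 0 0 0 25 0 87;0 0 0 0 25 0 87;0 0 0 0 0 0 87",
)

```text
time_s: 6.15
tcp_pos: [0.4684, -0.3316, 0.1465]
tool_rot: [-1.055, 1.432, -1.423]
contact_force: [-0.7, 0.1, -0.4]
width: 0.0871
```

```bash
python3 leg.py -0.298 .471,-.335,.08
python3 - <<'E'
from h import *
s=save('side','s1.png');t=save('top','t1.png')
B=np.hstack([cv2.resize(s[230:330,350:450],(400,400),interpolation=3),cv2.resize(t[160:260,385:485],(400,400),interpolation=3)])
cv2.imwrite('pics/c3.png',B[:,:,::-1])
E
```

```text
t 6.15 tcp [ 0.4684 -0.3316  0.1465] F [-0.7  0.1 -0.4] w 0.0871 j [-0.14  0.26  0.83  1.75 -0.2   1.23  0.44]
yaw now -0.3001850960588427 tool turn (target frame in current) [ 0.0059 -0.0022 -0.0012]
to [ 0.471 -0.335  0.08 ] tool mm [ 2.5 66.5  3.5] rows 2 each [ 1.2 33.2  1.8]
```

View pics/c3.png

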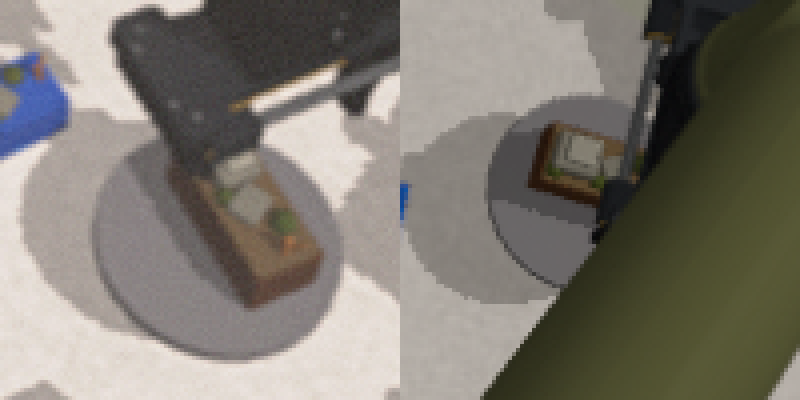

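The close crop confirms the brown diorama on the turntable, with the jaws straddling it. I'll check the fit against the side view numerically, then descend.

Run:
```python
from h import *
M=R.from_euler('z',-.3).as_matrix()
for k in [(-23,-48,0),(-23,-48,36),(23,-48,36),(-23,48,36)]:
    w=M@(np.array(k)/1000)+[.4707,-.3346,.05];p=proj('side',[w])[0];print(k,p,'crop',(p-[350,230])*4)
```

```text
(-23, -48, 0) [413.59259847 307.71124228] crop [254.3703939  310.84496912]
(-23, -48, 36) [416.21531043 300.72905539] crop [264.86124172 282.91622158]
(23, -48, 36) [433.3018789  292.96697442] crop [333.20751561 251.86789769]
(-23, 48, 36) [394.14987549 266.83744943] crop [176.59950196 147.34979772]
```

Request:
apply_moves(
  steps="0.006 0 0 2 20 1 87;0 0 0 0 20 0 87;0 0 0 0 15 0 87;0 0 0 0 13 0 87;0 0 0 0 0 0 87",
)

```text
time_s: 6.75
tcp_pos: [0.4706, -0.3346, 0.0804]
tool_rot: [-1.048, 1.425, -1.43]
contact_force: [-0.5, -0.3, 0.4]
width: 0.0871
```

Request:
apply_moves(
  steps="0 0 0 0 0 0 30;0 0 0 0 0 0 30;0 0 0 0 0 0 30;0 0 0 0 0 0 30;0 0 0 0 0 0 30",
  force=20,
)

```text
time_s: 7.25
tcp_pos: [0.4713, -0.3354, 0.0819]
tool_rot: [-1.046, 1.423, -1.432]
contact_force: [-1.3, 0.1, 0.6]
width: 0.055
```

Request:
apply_moves(
  steps="0 0 0 0 0 0 30;0 0 0 0 -8 0 30;0 0 0 0 -15 0 30;0 0 0 0 -20 0 30;0 0 0 0 -20 0 30",
)

```text
time_s: 7.75
tcp_pos: [0.4708, -0.3356, 0.1465]
tool_rot: [-1.046, 1.423, -1.433]
contact_force: [-0.3, -0.6, 0.5]
width: 0.0307
```

Request:
apply_moves(
  steps="0 0 0 0 -25 0 30;0 0 0 0 -25 0 30;0 0 0 0 -25 0 30;0 0 0 0 -20 0 30;0 0 0 0 0 0 30",
)

```text
time_s: 8.25
tcp_pos: [0.4716, -0.3367, 0.2439]
tool_rot: [-1.043, 1.418, -1.437]
contact_force: [0.2, 0.6, -0.5]
width: 0.0298
```

```bash
python3 leg.py 0.0276 .56,-.13,.25 .549,.035,.20 .549,.035,.042
```

```text
t 8.25 tcp [ 0.4716 -0.3367  0.2439] F [ 0.2  0.6 -0.5] w 0.0298 j [-0.17  0.18  0.85  1.62 -0.14  1.39  0.4 ]
yaw now -0.3034398980803262 tool turn (target frame in current) [-0.0126 -0.331   0.0028]
to [ 0.56 -0.13  0.25] tool mm [-204.1   -6.1   94.1] rows 6 each [-34.   -1.   15.7]
to [0.549 0.035 0.2  ] tool mm [-165.2   50.    -6.4] rows 5 each [-33.   10.   -1.3]
to [0.549 0.035 0.042] tool mm [  0. 158.   0.] rows 4 each [ 0.  39.5  0. ]
```

The fingers were slower than I allowed for and closed on nothing. I'll check that the diorama is undisturbed.

Request:
apply_moves(
  steps="0 0 0 0 0 0 87;0 0 0 0 0 0 87;0 0 0 0 0 0 87;0 0 0 0 0 0 87;0 0 0 0 0 0 87",
)

```text
time_s: 8.75
tcp_pos: [0.4699, -0.3349, 0.239]
tool_rot: [-1.047, 1.425, -1.432]
contact_force: [0.6, -0.4, 0.2]
width: 0.0624
```

```bash
python3 - <<'E'
from h import *
s=save('side','s2.png');t=save('top','t2.png')
B=np.hstack([cv2.resize(s[240:330,360:450],(400,400),interpolation=3),cv2.resize(t[160:260,385:485],(400,400),interpolation=3)])
cv2.imwrite('pics/c4.png',B[:,:,::-1])
E
python3 leg.py -.298
```

```text
t 8.85 tcp [ 0.4701 -0.335   0.2393] F [-0.1  0.1  0.6] w 0.0702 j [-0.17  0.19  0.85  1.62 -0.14  1.39  0.4 ]
yaw now -0.3030419677683967 tool turn (target frame in current) [-0.0055 -0.005  -0.    ]
```

View pics/c4.png

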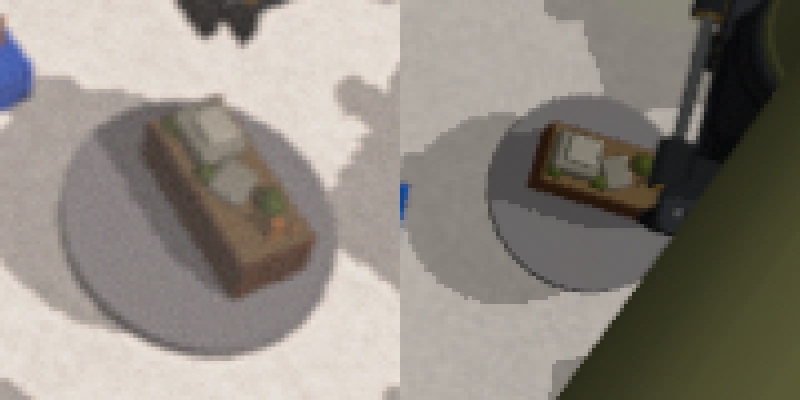

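The diorama is untouched and upright (side (412,295)). I'll go down again and give the fingers time to close.

Request:
apply_moves(
  steps="0 0 0 0 45 -2 87;0 0 0 0 45 0 87;0 0 0 0 35 0 87;0 0 0 0 20 0 87;0 0 0 0 16 0 70",
)

```text
time_s: 9.35
tcp_pos: [0.4685, -0.3343, 0.0767]
tool_rot: [-1.048, 1.425, -1.431]
contact_force: [-0.6, -0.2, 0.5]
width: 0.0837
```

Request:
apply_moves(
  steps="0 0 0 0 0 0 36;0 0 0 0 0 0 36;0 0 0 0 0 0 36;0 0 0 0 0 0 36;0 0 0 0 0 0 36",
  force=20,
)

```text
time_s: 9.85
tcp_pos: [0.4698, -0.335, 0.0795]
tool_rot: [-1.045, 1.422, -1.433]
contact_force: [-0.8, -0.7, 0.1]
width: 0.047
```

Request:
apply_moves(
  steps="0 0 0 0 0 0 36;0 0 0 0 0 0 36;0 0 0 0 0 0 36;0 0 0 0 0 0 36",
)

```text
time_s: 10.25
tcp_pos: [0.4692, -0.3347, 0.0785]
tool_rot: [-1.046, 1.424, -1.432]
contact_force: [-0.8, 0.6, -0.6]
width: 0.036
```

Run:
```python
from h import *
s=save('side','s3.png');t=save('top','t3.png')
st=r.get_state();M=R.from_rotvec(st['tool_rot']).as_matrix();p=np.array(st['tcp_pos'])
print('tip axes',M[:,1])
for n,im in(('side',s),('top',t)):
    for k,c in(((0,.022,0),(255,0,0)),((0,.003,.02),(0,255,0)),((0,.003,-.02),(0,255,255))):
        u=proj(n,[p+M@np.array(k)])[0];print(n,k,u);cv2.circle(im,(int(round(u[0])),int(round(u[1]))),1,c,-1)
B=np.hstack([cv2.resize(s[240:330,360:450],(400,400),interpolation=cv2.INTER_NEAREST),cv2.resize(t[160:260,385:485],(400,400),interpolation=cv2.INTER_NEAREST)])
cv2.imwrite('pics/c5.png',B[:,:,::-1])
```

```text
tip axes [ 0.00565372 -0.00171655 -0.99998254]
side (0, 0.022, 0) [410.88107865 286.01998005]
side (0, 0.003, 0.02) [419.29744905 279.04216393]
side (0, 0.003, -0.02) [404.8499189  285.35279499]
top (0, 0.022, 0) [434.86213417 202.61505723]
top (0, 0.003, 0.02) [438.34195829 195.21332921]
top (0, 0.003, -0.02) [435.00081784 208.11521764]
```

View pics/c5.png

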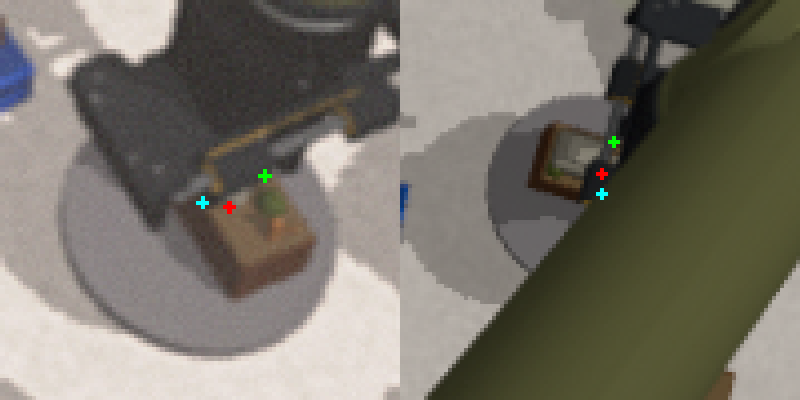

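Run:
```python
from h import *
st=r.get_state();M=R.from_rotvec(st['tool_rot']).as_matrix();p=np.array(st['tcp_pos']);print(p,st['width'],st['contact_force'])
cc=lambda u:np.round((u-[360,240])*400/90)
for nm,k in [('body corner',(.0375,-.048,-.095)),('body corner',(-.0375,-.048,-.095)),('body',(.0375,-.048,.095)),('tipL36',(.0095,.022,-.018)),('tipL87',(.0095,.022,-.0435)),('tipL36 back',(.0095,.022,-.033)),('tipL87 back',(.0095,.022,-.0585)),('tipR36',(.0095,.022,.018)),('fingroot L36',(.0095,-.048,-.018))]:
    print(nm,cc(proj('side',[p+M@np.array(k)])[0]))
```

```text
[ 0.46915179 -0.33472801  0.07848757] 0.03626652856614866 [ 0.14198287  0.17170705 -0.28258952]
body corner [122. 274.]
body corner [ 47. 148.]
body [446. 130.]
tipL36 [207. 232.]
tipL87 [166. 250.]
tipL36 back [183. 243.]
tipL87 back [141. 261.]
tipR36 [264. 207.]
fingroot L36 [227. 167.]
```

Run:
```python
from h import *
s=cv2.imread('pics/s3.png');cv2.imwrite('pics/c6.png',cv2.resize(s[240:310,365:450],(800,659),interpolation=3)[:600])
```

```text
(no output)
```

View pics/c6.png

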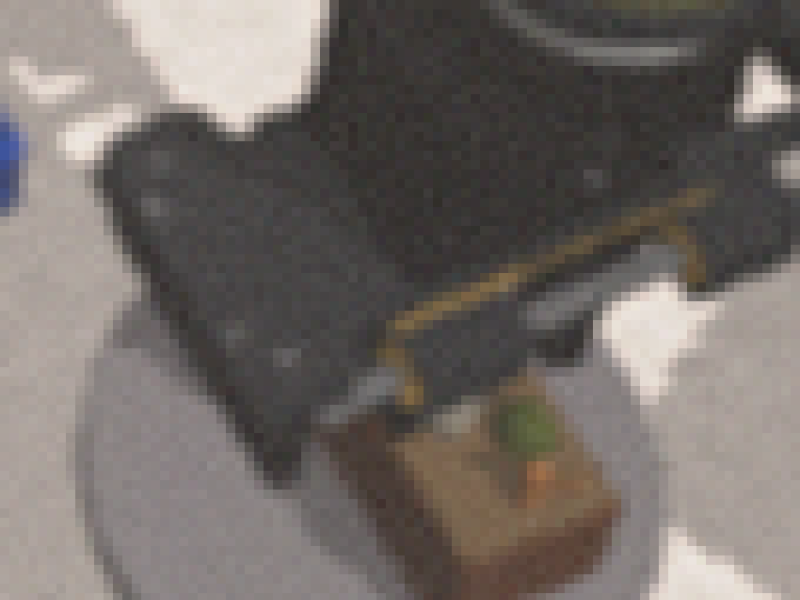

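Run:
```python
from h import *
M=R.from_rotvec([-1.5647,.1836,-.1834]).as_matrix();p=np.array([.1505,.6318,.2071])
for k in [(0,.022,-.0435),(0,.022,.0435),(0,-.048,-.095),(0,-.048,.095),(0,.022,0)]:
    print(k,proj('side',[p+M@np.array(k)])[0],proj('top',[p+M@np.array(k)])[0])
s=cv2.imread('pics/side0.png');t=cv2.imread('pics/t1.png')
a=cv2.resize(s[20:130,50:160],(400,400),interpolation=3);t0=cv2.imread('pics/top0.png');b=cv2.resize(t0[290:400,0:110],(400,400),interpolation=3)
cv2.imwrite('pics/c7.png',np.hstack([a,b]))
```

```text
(0, 0.022, -0.0435) [109.76439275 123.07215364] [ 94.60148599 323.97251743]
(0, 0.022, 0.0435) [106.31990318 108.13123909] [ 64.01534029 315.52631279]
(0, -0.048, -0.095) [101.15300903 112.96283007] [ 97.21434279 333.8314553 ]
(0, -0.048, 0.095) [94.34894448 80.73330514] [ 26.18197698 313.84051312]
(0, 0.022, 0) [108.00295864 115.43473919] [ 79.21774197 319.74189401]
```

View pics/c7.png

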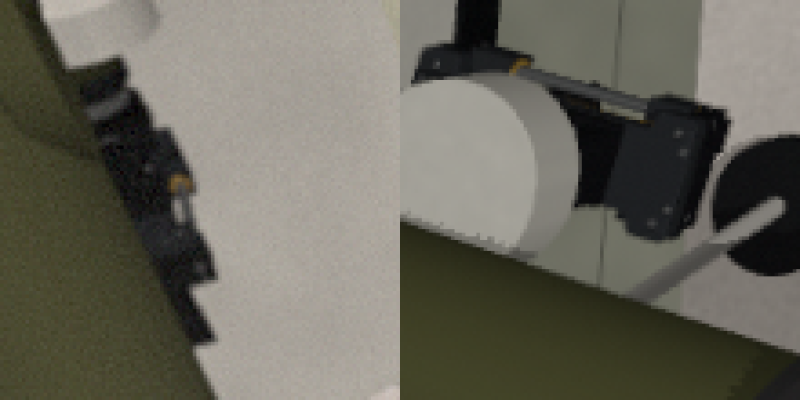

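Request:
apply_moves(
  steps="0 0 0 0 0 0 87;0 0 0 0 0 0 87;0 0 0 0 0 0 87;0 0 0 0 0 0 87;0 0 0 0 0 0 87",
)

```text
time_s: 10.85
tcp_pos: [0.4692, -0.3348, 0.0785]
tool_rot: [-1.047, 1.424, -1.432]
contact_force: [0.1, -0.9, -0.4]
width: 0.0684
```

Request:
apply_moves(
  steps="0 0 0 0 0 0 87;0 0 0 0 2 0 87;0 0 0 0 2 0 87;0 0 0 0 2 0 87;0 0 0 0 0 0 87",
)

```text
time_s: 11.35
tcp_pos: [0.469, -0.3346, 0.0721]
tool_rot: [-1.047, 1.424, -1.432]
contact_force: [-0.3, 0.2, 0.1]
width: 0.087
```

Request:
apply_moves(
  steps="0 0 0 0 2 0 87;0 0 0 0 0 0 87",
)

```text
time_s: 11.55
tcp_pos: [0.4691, -0.3347, 0.0703]
tool_rot: [-1.047, 1.424, -1.432]
contact_force: [-0.1, 0.2, -0.5]
width: 0.087
```

Request:
apply_moves(
  steps="0 0 0 0 2 0 87;0 0 0 0 0 0 87",
)

```text
time_s: 11.75
tcp_pos: [0.4691, -0.3347, 0.0683]
tool_rot: [-1.047, 1.424, -1.432]
contact_force: [0.7, -0.4, 0.0]
width: 0.0869
```

Request:
apply_moves(
  steps="0 0 0 0 2 0 87;0 0 0 0 0 0 87",
)

```text
time_s: 11.95
tcp_pos: [0.4691, -0.3347, 0.0663]
tool_rot: [-1.047, 1.424, -1.432]
contact_force: [-0.1, 0.8, 0.0]
width: 0.0869
```

Request:
apply_moves(
  steps="0 0 0 0 3 0 87;0 0 0 0 3 0 87;0 0 0 0 0 0 87",
)

```text
time_s: 12.25
tcp_pos: [0.4689, -0.3345, 0.0599]
tool_rot: [-1.047, 1.425, -1.432]
contact_force: [-0.8, 0.5, 0.7]
width: 0.0872
```

Request:
apply_moves(
  steps="0 0 0 0 3 0 87;0 0 0 0 2 0 87;0 0 0 0 0 0 87",
)

```text
time_s: 12.55
tcp_pos: [0.4691, -0.3346, 0.0551]
tool_rot: [-1.047, 1.424, -1.432]
contact_force: [-0.4, -0.2, 0.2]
width: 0.087
```

Request:
apply_moves(
  steps="0 0 0 0 2 0 87;0 0 0 0 0 0 87",
)

```text
time_s: 12.75
tcp_pos: [0.4692, -0.3347, 0.0533]
tool_rot: [-1.047, 1.424, -1.432]
contact_force: [0.1, -0.7, 0.1]
width: 0.0868
```

```bash
python3 leg.py
python3 - <<'E'
from h import *
s=save('side','s4.png');t=save('top','t4.png')
B=np.hstack([cv2.resize(s[235:315,360:440],(400,400),interpolation=3),cv2.resize(t[160:240,410:490],(400,400),interpolation=3)])
cv2.imwrite('pics/c8.png',B[:,:,::-1])
E
```

```text
t 12.75 tcp [ 0.4692 -0.3347  0.0533] F [ 0.1 -0.7  0.1] w 0.0868 j [-0.09  0.37  0.79  1.84 -0.3   1.05  0.52]
```

Request:
apply_moves(
  steps="0 0 0 0 0 0 36;0 0 0 0 0 0 36;0 0 0 0 0 0 36;0 0 0 0 0 0 36;0 0 0 0 0 0 36",
  force=15,
)

```text
time_s: 13.35
tcp_pos: [0.4694, -0.3348, 0.0536]
tool_rot: [-1.046, 1.424, -1.432]
contact_force: [0.2, 0.4, -0.2]
width: 0.0549
```

Request:
apply_moves(
  steps="0 0 0 0 0 0 36;0 0 0 0 0 0 36;0 0 0 0 0 0 36",
)

```text
time_s: 13.65
tcp_pos: [0.4685, -0.3346, 0.0534]
tool_rot: [-1.047, 1.425, -1.431]
contact_force: [-2.6, 0.6, 2.8]
width: 0.0463
```

View pics/c8.png

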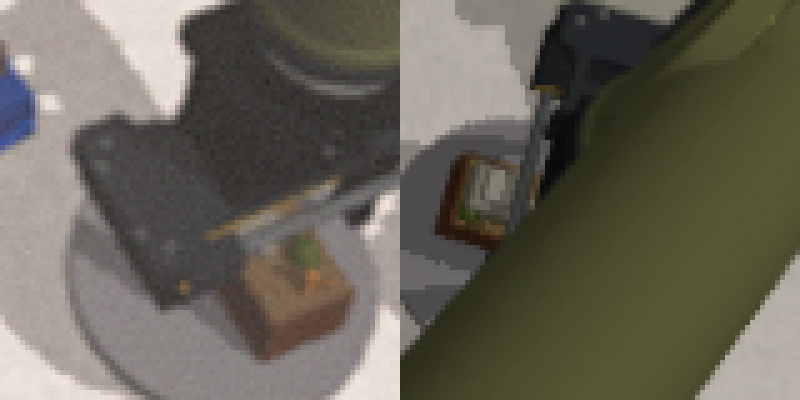

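Gripped at 46.3 mm, so the tips stand well above where the reported TCP puts them (at least 29 mm). I'll measure that offset by feeling for the turntable top.

Request:
apply_moves(
  steps="0 0 0 0 0 0 62;0 0 0 0 0 0 62;0 0 0 0 0 0 62;0 0 0 0 4 0 62;0 0 0 0 0 0 62",
)

```text
time_s: 14.15
tcp_pos: [0.4692, -0.3345, 0.0489]
tool_rot: [-1.047, 1.424, -1.432]
contact_force: [0.1, -1.0, -0.3]
width: 0.062
```

Request:
apply_moves(
  steps="0 0 0 0 3 0 62;0 0 0 0 0 0 62",
)

```text
time_s: 14.35
tcp_pos: [0.4691, -0.3346, 0.046]
tool_rot: [-1.047, 1.424, -1.432]
contact_force: [-0.4, -0.8, 0.1]
width: 0.0617
```

Request:
apply_moves(
  steps="0 0 0 0 3 0 62;0 0 0 0 0 0 62",
)

```text
time_s: 14.55
tcp_pos: [0.4692, -0.3346, 0.0431]
tool_rot: [-1.047, 1.424, -1.432]
contact_force: [-0.7, -0.2, 0.5]
width: 0.0619
```

```bash
python3 leg.py
```

```text
t 14.55 tcp [ 0.4692 -0.3346  0.0431] F [-0.7 -0.2  0.5] w 0.0619 j [-0.08  0.38  0.79  1.85 -0.31  1.03  0.52]
```

Request:
apply_moves(
  steps="0 0 0 0 2 0 62;0 0 0 0 0 0 62",
)

```text
time_s: 14.75
tcp_pos: [0.4693, -0.3347, 0.0413]
tool_rot: [-1.047, 1.424, -1.432]
contact_force: [0.6, -0.8, 0.2]
width: 0.0622
```

Request:
apply_moves(
  steps="0 0 0 0 2 0 62;0 0 0 0 0 0 62",
)

```text
time_s: 14.95
tcp_pos: [0.4693, -0.3347, 0.0393]
tool_rot: [-1.047, 1.424, -1.432]
contact_force: [-0.9, -0.0, -0.3]
width: 0.0623
```

Request:
apply_moves(
  steps="0 0 0 0 2 0 62;0 0 0 0 0 0 62",
)

```text
time_s: 15.15
tcp_pos: [0.4693, -0.3347, 0.0373]
tool_rot: [-1.047, 1.424, -1.432]
contact_force: [-0.3, -0.2, -0.4]
width: 0.062
```

Request:
apply_moves(
  steps="0 0 0 0 2 0 62;0 0 0 0 0 0 62",
)

```text
time_s: 15.35
tcp_pos: [0.4696, -0.335, 0.0362]
tool_rot: [-1.046, 1.424, -1.432]
contact_force: [-1.3, 1.4, 4.9]
width: 0.0617
```

The touch comes at TCP z 0.0363 on the 50 mm turntable top, so true height is reported z plus about 35 mm. I'll go up 10 mm, grip and lift.

Request:
apply_moves(
  steps="0 0 0 0 -6 0 62;0 0 0 0 -5 0 60;0 0 0 0 0 0 36;0 0 0 0 0 0 36;0 0 0 0 0 0 36",
  force=20,
)

```text
time_s: 15.85
tcp_pos: [0.4691, -0.3347, 0.0465]
tool_rot: [-1.047, 1.424, -1.432]
contact_force: [-0.1, 0.1, 1.5]
width: 0.0459
```

Request:
apply_moves(
  steps="0 0 0 0 0 0 36;0 0 0 0 0 0 36;0 0 0 0 -4 0 36;0 0 0 0 -8 0 36;0 0 0 0 -12 0 36",
)

```text
time_s: 16.35
tcp_pos: [0.4686, -0.3344, 0.0705]
tool_rot: [-1.047, 1.425, -1.431]
contact_force: [2.3, 1.0, -2.2]
width: 0.0455
```

Request:
apply_moves(
  steps="0 0 0 0 -18 0 36;0 0 0 0 -18 0 36;0 0 0 0 -15 0 36;0 0 0 0 -10 0 36;0 0 0 0 0 0 36",
)

```text
time_s: 16.85
tcp_pos: [0.4698, -0.3353, 0.1333]
tool_rot: [-1.045, 1.421, -1.434]
contact_force: [0.4, 0.1, -2.9]
width: 0.0456
```

```bash
python3 leg.py 0.0276 .53,-.13,.135 .549,.037,.135 .549,.037,.006
```

```text
t 16.85 tcp [ 0.4698 -0.3353  0.1333] F [ 0.4  0.1 -2.9] w 0.0456 j [-0.14  0.27  0.83  1.77 -0.22  1.19  0.45]
yaw now -0.30291406019163186 tool turn (target frame in current) [-0.0091 -0.3305  0.0016]
to [ 0.53  -0.13   0.135] tool mm [-203.6   -1.7   65.8] rows 6 each [-33.9  -0.3  11. ]
to [0.549 0.037 0.135] tool mm [-166.4    0.    23.6] rows 5 each [-33.3   0.    4.7]
to [0.549 0.037 0.006] tool mm [  0. 129.   0.] rows 4 each [ 0.  32.2  0. ]
```

Request:
apply_moves(
  steps="-0.009 -0.08 0 0 0 0 36;0 -0.09 0 0 0 0 36;0 -0.09 0 0 0 0 36;0 -0.07 0 0 0 0 36;0 0 0 -15 0 5 36",
)

```text
time_s: 17.35
tcp_pos: [0.4717, -0.3216, 0.1308]
tool_rot: [-1.225, 1.194, -1.189]
contact_force: [0.1, -0.1, -2.6]
width: 0.0457
```

Request:
apply_moves(
  steps="0 0 0 -25 0 8 36;0 0 0 -33 0 11 36;0 0 0 -33 0 11 36;0 0 0 -33 0 11 36;0 0 0 -33 0 10 36",
)

```text
time_s: 17.85
tcp_pos: [0.52, -0.1596, 0.1307]
tool_rot: [-1.224, 1.193, -1.187]
contact_force: [0.5, 0.3, -2.8]
width: 0.046
```

Request:
apply_moves(
  steps="0 0 0 -33 0 9 36;0 0 0 -33 0 5 36;0 0 0 -33 0 5 36;0 0 0 -33 0 5 36;0 0 0 -30 0 5 36",
)

```text
time_s: 18.35
tcp_pos: [0.5442, 0.0033, 0.1306]
tool_rot: [-1.225, 1.192, -1.186]
contact_force: [0.1, 0.4, -2.7]
width: 0.046
```

Request:
apply_moves(
  steps="0 0 0 -25 0 5 36;0 0 0 -20 0 5 36;0 0 0 -10 0 3 36;0 0 0 0 0 0 36",
)

```text
time_s: 18.75
tcp_pos: [0.5561, 0.0583, 0.1307]
tool_rot: [-1.226, 1.19, -1.185]
contact_force: [0.5, 0.1, -2.8]
width: 0.0461
```

```bash
python3 leg.py 0.0276 .549,.037,.12 .549,.037,.006;  python3 - <<'E'
from h import *
s=save('side','s5.png');t=save('top','t5.png')
B=np.hstack([cv2.resize(s[120:230,280:390],(400,400),interpolation=3),cv2.resize(t[110:220,260:370],(400,400),interpolation=3)])
cv2.imwrite('pics/c9.png',B[:,:,::-1])
E
```

```text
t 18.75 tcp [0.5561 0.0583 0.1307] F [ 0.5  0.1 -2.8] w 0.0461 j [-0.62  0.2   0.53  1.79 -0.11  1.18 -0.03]
yaw now 0.029670098253086155 tool turn (target frame in current) [ 0.004   0.0021 -0.0005]
to [0.549 0.037 0.12 ] tool mm [21.1 10.7 -7.7] rows 1 each [21.1 10.7 -7.7]
to [0.549 0.037 0.006] tool mm [  0. 114.   0.] rows 3 each [ 0. 38.  0.]
```

View pics/c9.png

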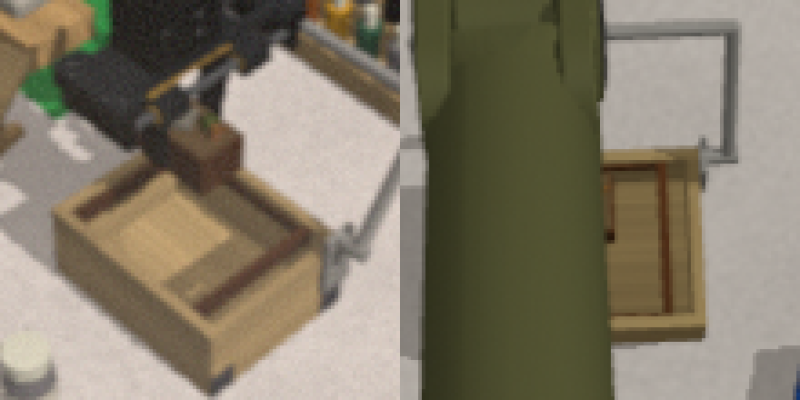

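The picture shows the diorama held upright just off the box's opening; its front bottom corner is at side (336,173) and its right top corner at (347,157). I'll check that against the model.

Run:
```python
from h import *
p=np.array([.5561,.0583,.134]);M=R.from_euler('z',.03).as_matrix()
for k in [(-23,-48,0),(23,-48,36),(-23,-48,36)]:
    print(k,proj('side',[p+M@(np.array(k)/1000)])[0],proj('top',[p+M@(np.array(k)/1000)])[0])
print('top obs right end lower corner', np.array([260,110])+np.array([213,240])/3.636)
```

```text
(-23, -48, 0) [334.97359605 174.47874323] [318.8115602  176.44708913]
(23, -48, 36) [347.03153938 157.1670702 ] [317.98523705 157.11094959]
(-23, -48, 36) [335.07369441 165.15968394] [318.59145015 173.49615695]
top obs right end lower corner [318.58085809 176.00660066]
```

The model agrees within about 1.5 px (xy good, z +35 mm). I'll correct sideways and lower.

Request:
apply_moves(
  steps="0.004 0.002 0 11 0 -4 36;0 0 0 10 0 -4 36;0 0 0 0 10 0 36;0 0 0 0 20 0 36;0 0 0 0 20 0 36",
)

```text
time_s: 19.35
tcp_pos: [0.549, 0.035, 0.0808]
tool_rot: [-1.218, 1.191, -1.192]
contact_force: [0.0, -0.1, -2.9]
width: 0.0462
```

Request:
apply_moves(
  steps="0 0 0 0 20 0 36;0 0 0 0 15 0 36;0 0 0 0 12 0 36;0 0 0 0 8 0 36;0 0 0 0 0 0 36",
)

```text
time_s: 19.85
tcp_pos: [0.5483, 0.0356, 0.0255]
tool_rot: [-1.221, 1.191, -1.19]
contact_force: [-0.6, 0.8, -2.8]
width: 0.0457
```

Request:
apply_moves(
  steps="0 0 0 0 6 0 36;0 0 0 0 5 0 36;0 0 0 0 0 0 36",
)

```text
time_s: 20.15
tcp_pos: [0.5487, 0.0358, 0.0151]
tool_rot: [-1.22, 1.191, -1.19]
contact_force: [-0.1, -0.6, -3.0]
width: 0.0458
```

```bash
python3 leg.py 0.0276 .549,.037,.0067
```

```text
t 20.15 tcp [0.5487 0.0358 0.0151] F [-0.1 -0.6 -3. ] w 0.0458 j [-0.57  0.31  0.52  1.92 -0.19  0.95  0.07]
yaw now 0.025137040580685093 tool turn (target frame in current) [-0.0005 -0.0025 -0.0006]
to [0.549  0.037  0.0067] tool mm [-1.2  8.4  0.3] rows 1 each [-1.2  8.4  0.3]
```

Request:
apply_moves(
  steps="0 0 0 0 3 0 36;0 0 0 0 2 0 36;0 0 0 0 2 0 36;0 0 0 0 0 0 36",
)

```text
time_s: 20.55
tcp_pos: [0.5488, 0.0357, 0.0082]
tool_rot: [-1.22, 1.191, -1.191]
contact_force: [-0.7, -0.2, -2.4]
width: 0.0456
```

Request:
apply_moves(
  steps="0 0 0 0 1 0 36;0 0 0 0 0 0 36",
)

```text
time_s: 20.75
tcp_pos: [0.549, 0.0358, 0.0074]
tool_rot: [-1.22, 1.19, -1.191]
contact_force: [0.0, 0.2, -3.2]
width: 0.0458
```

Request:
apply_moves(
  steps="0 0 0 0 1 0 36;0 0 0 0 0 0 36",
)

```text
time_s: 20.95
tcp_pos: [0.5491, 0.0358, 0.0065]
tool_rot: [-1.219, 1.19, -1.191]
contact_force: [0.2, -0.8, -2.6]
width: 0.0458
```

Request:
apply_moves(
  steps="0 0 0 0 1.5 0 36;0 0 0 0 0 0 36",
)

```text
time_s: 21.15
tcp_pos: [0.549, 0.0358, 0.0063]
tool_rot: [-1.219, 1.191, -1.19]
contact_force: [-4.4, -0.1, 8.1]
width: 0.0457
```

Request:
apply_moves(
  steps="0 0 0 0 1.5 0 36;0 0 0 0 0 0 36",
)

```text
time_s: 21.35
tcp_pos: [0.549, 0.0358, 0.0062]
tool_rot: [-1.219, 1.192, -1.189]
contact_force: [-8.8, 0.1, 18.6]
width: 0.046
```

On the floor (upward force rising to 18 N). I'll relax, release and rise.

Request:
apply_moves(
  steps="0 0 0 0 -2 0 36;0 0 0 0 0 0 64;0 0 0 0 0 0 64;0 0 0 0 0 0 64;0 0 0 0 0 0 64",
)

```text
time_s: 21.85
tcp_pos: [0.549, 0.0357, 0.0054]
tool_rot: [-1.22, 1.19, -1.191]
contact_force: [-0.6, 0.6, 0.4]
width: 0.063
```

Request:
apply_moves(
  steps="0 0 0 0 -10 0 64;0 0 0 0 -20 0 64;0 0 0 0 -25 0 64;0 0 0 0 -40 0 87;0 0 0 0 -45 0 87",
)

```text
time_s: 22.35
tcp_pos: [0.5479, 0.0354, 0.1466]
tool_rot: [-1.221, 1.191, -1.191]
contact_force: [1.0, 0.7, 0.6]
width: 0.0731
```

Request:
apply_moves(
  steps="0 -0.115 0 0 -40 0 87;0 -0.115 0 0 -30 0 87;0 0 0 0 -20 0 87;0 0 0 0 0 0 87",
)

```text
time_s: 22.75
tcp_pos: [0.5508, 0.0355, 0.2396]
tool_rot: [-1.312, 1.015, -1.023]
contact_force: [-0.2, -0.3, -1.3]
width: 0.0871
```

```bash
cat > leg.py <<'E'
# usage: leg.py yaw/tilt x,y,z ... : turn needed, then tool-axis legs (mm) in the target attitude
import sys
from h import *
def att(yaw,tilt=0): return (R.from_matrix([[np.sin(yaw),0,np.cos(yaw)],[-np.cos(yaw),0,np.sin(yaw)],[0,-1,0]])*R.from_rotvec([tilt,0,0]))
if __name__=='__main__':
    s=r.get_state();M=R.from_rotvec(s['tool_rot']);p=np.array(s['tcp_pos'])
    print('t',round(s['time_s'],2),'tcp',np.round(p,4),'F',np.round(s['contact_force'],1),'w',round(s['width'],4),'j',np.round(s['joints'],2))
    if len(sys.argv)>1:
        A=att(*map(float,sys.argv[1].split('/')));print('turn',np.round((M.inv()*A).as_rotvec(),4));x=A.as_matrix()
        for a in sys.argv[2:]:
            b=np.array(eval(a));d=x.T@(b-p)*1000;n=int(np.ceil(np.linalg.norm(d)/40));print('to',np.round(b,3),'tool mm',np.round(d,1),'rows',n,'each',np.round(d/n,1));p=b
E
python3 leg.py .2535/0 .41,.29,.24
python3 - <<'E'
from h import *
im=save('top','t6.png');save('side','s6.png')
for n in('top','side'):
    print(n,[(np.round(x['uv'],1).tolist(),round(x['confidence'],2)) for x in r.search_frame(n,'diorama')])
M=R.from_euler('z',.0276).as_matrix();
print(proj('top',[[.549,.0358,.05]]),proj('side',[[.549,.0358,.05]]))
E
```

```text
t 22.75 tcp [0.5508 0.0355 0.2396] F [-0.2 -0.3 -1.3] w 0.0871 j [-0.61  0.09  0.54  1.68 -0.05  1.38  0.19]
turn [-0.0082  0.001  -0.0004]
to [0.41 0.29 0.24] tool mm [-281.7   -0.4  -72.4] rows 8 each [-35.2  -0.   -9.1]
top [([377.9, 219.9], 0.86), ([451.7, 273.6], 0.66)]
side [([329.2, 189.4], 0.96), ([361.7, 363.1], 0.87), ([347.2, 256.5], 0.67)]
[[310.60949011 178.04095635]] [[332.4682341  187.21542312]]
```

Request:
apply_moves(
  steps="0 0 0 -35 0 -9 87;0 0 0 -35 0 -9 87;0 0 0 -35 0 -9 87;0 0 0 -35 0 -9 87;0 0 0 -35 0 -9 87",
)

```text
time_s: 23.45
tcp_pos: [0.4595, 0.1943, 0.2341]
tool_rot: [-1.32, 1.02, -1.019]
contact_force: [-0.4, -0.2, 0.3]
width: 0.0871
```

Request:
apply_moves(
  steps="0 0 0 -35 0 -9 87;0 0 0 -35 0 -9 87;0 0 0 -35 0 -9 87;0.145 0 0 0 0 0 87;0.148 0 0 0 0 0 87",
)

```text
time_s: 23.95
tcp_pos: [0.4083, 0.2895, 0.2334]
tool_rot: [-1.078, 0.828, -1.123]
contact_force: [-0.4, -0.4, 0.1]
width: 0.087
```

Request:
apply_moves(
  steps="0.148 0 0 0 0 0 87;0.148 0 0 0 0 0 87;0 0 0 0 0 0 87",
)

```text
time_s: 24.25
tcp_pos: [0.4159, 0.3001, 0.2223]
tool_rot: [-0.941, 0.713, -1.182]
contact_force: [-0.3, -1.7, -0.0]
width: 0.0867
```

```bash
python3 leg.py .2535/.593 .40,.30,.185 .40,.30,.139
```

```text
t 24.25 tcp [0.4159 0.3001 0.2223] F [-0.3 -1.7 -0. ] w 0.0867 j [-0.58 -0.29 -0.25  2.12  0.24  0.93 -0.69]
turn [0.1255 0.0054 0.0124]
to [0.4   0.3   0.185] tool mm [ -3.8  22.3 -33.6] rows 2 each [ -1.9  11.2 -16.8]
to [0.4   0.3   0.139] tool mm [  0.   38.1 -25.7] rows 2 each [  0.   19.1 -12.9]
```

Request:
apply_moves(
  steps="0 0 0 0 20 -10 87;0 0 0 0 20 -14 87;0 0 0 0 15 -10 87;0 0 0 0 15 -10 87;0.06 0 0 0 0 0 87",
)

```text
time_s: 24.75
tcp_pos: [0.4128, 0.2965, 0.1413]
tool_rot: [-0.888, 0.684, -1.2]
contact_force: [0.3, 0.1, 0.4]
width: 0.087
```

Request:
apply_moves(
  steps="0.06 0 0.01 0 0 0 87;0 0 0 0 0 0 87",
)

```text
time_s: 24.95
tcp_pos: [0.4112, 0.2964, 0.1417]
tool_rot: [-0.834, 0.645, -1.204]
contact_force: [-0.1, -0.3, -0.9]
width: 0.0869
```

```bash
python3 leg.py .2535/.593 .40,.30,.139
python3 - <<'E'
from h import *
from leg import att
st=r.get_state();M=R.from_rotvec(st['tool_rot']).as_matrix();p=np.array(st['tcp_pos'])
t=save('top','t7.png');s=save('side','s7.png')
t0=cv2.imread('pics/top0.png')[:,:,::-1]
d=np.abs(t.astype(int)-t0).sum(2)>60
for nm,b in(('worldz',np.array([0,0,.0355])),('tool',-M[:,1]*.0355)):
    print(nm,[np.round(proj('top',[p+b+M@np.array(k)])[0],1).tolist() for k in((0,.022,.05),(0,.022,-.05),(0,-.048,.095),(0,-.048,-.095))], [np.round(proj('side',[p+b+M@np.array(k)])[0],1).tolist() for k in((0,.022,.05),(0,.022,-.05),(0,-.048,.095))])
for row in range(160,262,3): print(row,''.join('#' if d[row,c] else '.' for c in range(170,300,2)))
E
```

```text
t 24.95 tcp [0.4112 0.2964 0.1417] F [-0.1 -0.3 -0.9] w 0.0869 j [-0.58 -0.3  -0.32  2.34  0.42  0.65 -0.94]
turn [ 0.0067 -0.0002  0.001 ]
to [0.4   0.3   0.139] tool mm [-6.3 -3.3 -9.8] rows 1 each [-6.3 -3.3 -9.8]
worldz [[205.8, 199.4], [218.2, 231.3], [195.4, 194.3], [220.9, 258.1]] [[250.4, 120.5], [234.8, 149.8], [245.4, 97.0]]
tool [[208.0, 206.7], [220.3, 238.3], [197.9, 202.3], [223.1, 265.3]] [[246.3, 125.5], [230.6, 155.0], [241.1, 102.2]]
160 .................................................................
163 .................................................................
166 .................................................................
169 .................................................................
172 ...............................................................##
175 ..............................................................###
178 ...........................................................######
181 ...........................................................######
184 ...........................................................######
187 ..........
[... 1035 characters left out ...]

232 ............###......###.##......................................
235 .............############.#......................................
238 .............###############.....................................
241 .............################....................................
244 .........#...################....................................
247 ......####.###################...................................
250 ...#####..######################.................................
253 .######...#######################................................
256 #####....########################................................
259 ####.....########################................................
```

The silhouette's far edge (top row 202) fits the offset lying along the tool axis (predicted 202, against 194 for a world-z offset). So I treat the fingers as 35 mm further back along the tool axis.

Run:
```python
from h import *
import subprocess
H=np.array([.4479,.3125,.0997]);lz=R.from_euler('z',.2535).apply(R.from_euler('y',-34,degrees=True).apply([0,0,1]))
a=[','.join('%.4f'%v for v in H+(d-.0325)*lz) for d in(.09,.05,0)]
print(subprocess.run(['python3','leg.py','.2535/.593']+a,capture_output=True,text=True).stdout)
```

```text
t 25.05 tcp [0.4124 0.2981 0.1438] F [-0.4  0.1  0.9] w 0.0874 j [-0.58 -0.3  -0.32  2.33  0.42  0.66 -0.94]
turn [ 0.0048 -0.0011 -0.001 ]
to [0.417 0.304 0.147] tool mm [-5.   0.3  6.8] rows 1 each [-5.   0.3  6.8]
to [0.438 0.31  0.114] tool mm [-0. 40. -0.] rows 2 each [-0. 20. -0.]
to [0.466 0.317 0.073] tool mm [-0.1 50.   0.1] rows 2 each [-0. 25.  0.]
```

Request:
apply_moves(
  steps="0 0 0 -5 0 7 87;0 0 0 0 20 0 87;0 0 0 0 20 0 80;0 0 0 0 15 0 70;0 0 0 0 0 0 66",
)

```text
time_s: 25.55
tcp_pos: [0.4469, 0.3123, 0.1007]
tool_rot: [-0.832, 0.645, -1.204]
contact_force: [0.4, 0.6, -0.0]
width: 0.0719
```

Request:
apply_moves(
  steps="0 0 0 0 12 0 60;0 0 0 0 0 0 60;0 0 0 0 0 0 60",
)

```text
time_s: 25.85
tcp_pos: [0.4528, 0.3147, 0.0928]
tool_rot: [-0.829, 0.643, -1.203]
contact_force: [1.4, -0.7, -0.4]
width: 0.0608
```

Request:
apply_moves(
  steps="0 0 0 0 10 0 60;0 0 0 0 0 0 60",
)

```text
time_s: 26.05
tcp_pos: [0.458, 0.3157, 0.084]
tool_rot: [-0.829, 0.643, -1.203]
contact_force: [0.0, -0.3, 0.1]
width: 0.0599
```

```bash
python3 leg.py .2535/.593 .4656,.3171,.0728
```

```text
t 26.05 tcp [0.458  0.3157 0.084 ] F [ 0.  -0.3  0.1] w 0.0599 j [-0.49 -0.09 -0.37  2.31  0.65  0.5  -1.13]
turn [ 0.0023  0.0001 -0.0011]
to [0.466 0.317 0.073] tool mm [ 0.6 13.6  0.1] rows 1 each [ 0.6 13.6  0.1]
```

Request:
apply_moves(
  steps="0 0 0 0 7 0 60;0 0 0 0 4 0 60;0 0 0 0 0 0 60",
)

```text
time_s: 26.35
tcp_pos: [0.464, 0.3175, 0.0748]
tool_rot: [-0.829, 0.642, -1.203]
contact_force: [0.7, -0.5, 0.1]
width: 0.0598
```

Request:
apply_moves(
  steps="0 0 0 0 0 0 8;0 0 0 0 0 0 8;0 0 0 0 0 0 8;0 0 0 0 0 0 8;0 0 0 0 0 0 8",
  force=6,
)

```text
time_s: 26.85
tcp_pos: [0.4638, 0.3173, 0.0746]
tool_rot: [-0.829, 0.643, -1.203]
contact_force: [-0.1, -0.1, 0.1]
width: 0.0278
```

Request:
apply_moves(
  steps="0 0 0 0 0 0 8;0 0 0 0 0 0 8;0 0 0 0 0 0 8;0 0 0 0 0 0 8",
)

```text
time_s: 27.25
tcp_pos: [0.4668, 0.3182, 0.0778]
tool_rot: [-0.823, 0.641, -1.204]
contact_force: [5.8, -0.3, 5.0]
width: 0.0158
```

The bar is gripped (15.8 mm). I'll firm the grip, back off along the lid's normal, then rise and level.

Request:
apply_moves(
  steps="0 0 0 0 0 0 8;0 0 0 0 0 0 8;0 0 0 0 -6 0 8;0 0 0 0 -12 0 8;0 0 0 0 -15 0 8",
  force=45,
)

```text
time_s: 27.75
tcp_pos: [0.4448, 0.3111, 0.1002]
tool_rot: [-0.833, 0.645, -1.204]
contact_force: [-0.3, -0.1, -4.3]
width: 0.0149
```

Request:
apply_moves(
  steps="0 0 0 0 -15 5 8;0 0 0 0 -20 13 8;0 0 0 0 -25 17 8;0 0 0 0 -25 17 8;-0.1 0 0 0 -20 12 8",
)

```text
time_s: 28.25
tcp_pos: [0.437, 0.3095, 0.2226]
tool_rot: [-0.922, 0.708, -1.176]
contact_force: [0.8, -0.1, -5.7]
width: 0.0152
```

Request:
apply_moves(
  steps="-0.1 0 0 0 -20 8 8;-0.1 0 0 0 -20 8 8;-0.1 0 0 0 -20 5 8;-0.1 0 0 0 -10 0 8;-0.093 0 0 0 0 0 8",
)

```text
time_s: 28.75
tcp_pos: [0.4359, 0.3102, 0.2996]
tool_rot: [-1.321, 1.023, -1.016]
contact_force: [-0.1, 0.3, -4.6]
width: 0.0152
```

```bash
python3 leg.py .0276/0 .53,.15,.2 .549,.0394,.16
python3 - <<'E'
from h import *
save('top','t8.png');save('side','s8.png')
E
```

```text
t 28.75 tcp [0.4359 0.3102 0.2996] F [-0.1  0.3 -4.6] w 0.0152 j [-0.58  0.05 -0.09  1.58  0.    1.51 -0.41]
turn [ 0.0046  0.2272 -0.0017]
to [0.53 0.15 0.2 ] tool mm [162.8  99.6  89.6] rows 6 each [27.1 16.6 14.9]
to [0.549 0.039 0.16 ] tool mm [111.1  40.   15.9] rows 3 each [37.  13.3  5.3]
```

```bash
cat > edge.py <<'E'
from h import *
from scipy.optimize import least_squares
from scipy.ndimage import map_coordinates,gaussian_filter
def samples(n,im,W,half=4):
    uv=proj(n,W);g=gaussian_filter(im.astype(float).sum(2),.7);out=[]
    t=uv[-1]-uv[0];t/=np.linalg.norm(t);nn=np.array([-t[1],t[0]]);s=np.arange(-half,half+.01,.25)
    for q in uv:
        P=q+s[:,None]*nn;v=map_coordinates(g,[P[:,1],P[:,0]],order=1);d=np.gradient(v);k=np.abs(d).argmax()
        if 0<k<len(s)-1 and abs(d[k])>4: out.append(s[k])
        else: out.append(np.nan)
    return np.array(out)
ims={n:cv2.imread(f'pics/{n}0.png') for n in('top','side')}
def seg(a,b,m=25): return np.linspace(a,b,m+6)[3:-3]/1000
E_={'-x out':seg([-75,-95,76],[-75,95,76]),'+y out':seg([-75,95,76],[60,95,76]),'-y out':seg([-75,-95,76],[45,-95,76]),'-x in':seg([-65,-55,76],[-65,60,76]),'+x out':seg([75,-60,76],[75,85,76]),'-y in':seg([-65,-85,76],[60,-85,76]),'+y in':seg([-65,85,76],[60,85,76])}
x0=np.array([.5492,.0334,.0276])
T=lambda x,P:P@R.from_euler('z',x[2]).as_matrix().T+[x[0],x[1],0]
if __name__=='__main__':
    np.set_printoptions(precision=2,suppress=True)
    for n in ims:
        for k,P in E_.items():
            e=samples(n,ims[n],T(x0,P));print(n,k,'med',np.nanmedian(e),'std',np.nanstd(e),'n',np.isfinite(e).sum(),'slope',np.polyfit(np.arange(len(e))[np.isfinite(e)],e[np.isfinite(e)],1)[0]*25 if np.isfinite(e).sum()>5 else None)
    for n in ims:
        for y in(-60,-67.5,73,81):
            P=T(x0,seg([-50,y,76],[50,y,76]));uv=proj(n,P);c=uv[0:1]
            # profile across y averaged along x
            pr=[]
            for dy in np.arange(-8,8.1,1): 
                U=proj(n,T(x0,seg([-50,y+dy,76],[50,y+dy,76])));g=ims[n].astype(float).sum(2);pr.append(map_coordinates(g,[U[:,1],U[:,0]],order=1).mean())
            print(n,'y',y,np.round(pr).astype(int))
E
python3 edge.py
```

```text
top -x out med -3.5 std 0.20468880508031637 n 19 slope -0.15481026453977875
top +y out med 2.75 std 1.4000211325539458 n 13 slope -2.026526659577699
top -y out med -0.5 std 0.19646882704388502 n 25 slope 0.009615384615384543
top -x in med -2.75 std 1.31057239403247 n 25 slope -2.3221153846153846
top +x out med -2.75 std 1.3818104066766903 n 25 slope 2.4038461538461515
top -y in med 3.0 std 0.19813177016093972 n 22 slope -0.24703557312252752
top +y in med 3.75 std 2.0034692133618845 n 3 slope None
side -x out med 0.75 std 0.760714269866204 n 23 slope 1.012845849802372
side +y out med 3.25 std 1.4647181659130044 n 24 slope -3.3315217391304377
side -y out med -3.5 std 0.14373989364401724 n 11 slope -0.1572484025559119
side -x in med -2.25 std 0.16552945357246848 n 25 slope 0.05769230769230802
side +x out med 0.5 std 0.1661324772583615 n 25 slope -0.27403846153846134
side -y in med -2.5 std 0.9794896630388705 n 25 slope 2.6634615384615383
side +y in med 0.75 std 1.174734012447073 n 25 slope -1.7932692307692306
top y -60 [217 195 171 150 137 134 140 153 170 191 212 232 246 253 256 256 256]
top y -67.5 [256 256 256 255 252 248 240 226 207 183 160 142 134 136 146 161 180]
top y 73 [349 349 348 347 340 324 307 274 224 174 142 135 131 138 153 169 186]
top y 81 [224 174 142 135 131 138 153 169 186 207 229 249 263 277 294 308 320]
side y -60 [199 202 206 211 216 223 231 241 253 266 280 291 298 302 303 303 304]
side y -67.5 [245 230 217 208 202 199 198 198 200 204 208 214 219 226 235 247 260]
side y 73 [241 221 206 196 191 189 190 191 194 197 200 206 213 223 236 252 271]
side y 81 [194 197 200 206 213 223 236 252 271 292 312 331 347 359 368 375 380]
```

Run:
```python
from edge import *
for n in ims:
    g=ims[n].astype(float).sum(2)
    for x in(-70,70):
        xs=np.arange(x-12,x+12.1,1.5)
        for ys in((-40,0),(10,60)):
            pr=[map_coordinates(g,proj(n,T(x0,seg([q,ys[0],76],[q,ys[1],76])))[:,::-1].T,order=1).mean() for q in xs]
            print(n,ys,'x from',xs[0],np.round(pr).astype(int))
    for y in(-90,90):
        xs=np.arange(y-12,y+12.1,1.5)
        pr=[map_coordinates(g,proj(n,T(x0,seg([-50,q,76],[40,q,76])))[:,::-1].T,order=1).mean() for q in xs]
        print(n,'y from',xs[0],np.round(pr).astype(int))
```

```text
top (-40, 0) x from -82.0 [181 172 173 177 183 213 252 288 318 322 320 305 285 238 195 206 226]
top (10, 60) x from -82.0 [172 174 175 176 187 212 250 292 312 312 308 300 277 246 255 297 316]
top (-40, 0) x from 58.0 [141 110  94 126 162 206 251 289 320 325 329 350 375 416 458 468 468]
top (10, 60) x from 58.0 [135 104 108 129 165 204 250 296 312 313 324 345 381 430 464 472 475]
top y from -102.0 [478 478 476 467 450 417 373 338 324 320 310 291 261 233 226 240 252]
top y from 78.0 [136 160 186 221 253 274 296 315 323 324 326 332 338 345 348 349 349]
side (-40, 0) x from -82.0 [249 250 250 251 261 281 308 340 367 383 389 390 388 385 381 379 379]
side (10, 60) x from -82.0 [254 254 251 250 260 281 307 332 354 369 376 378 379 379 379 381 383]
side (-40, 0) x from 58.0 [185 195 208 227 252 280 308 335 358 377 395 418 448 484 517 543 560]
side (10, 60) x from 58.0 [182 194 209 227 249 274 299 323 346 367 388 413 444 478 511 537 554]
side y from -102.0 [366 364 362 361 363 370 379 385 387 384 377 364 346 330 315 300 285]
side y from 78.0 [224 245 273 303 333 355 369 378 384 390 396 403 410 416 419 420 421]
```

Box centre refined to about (0.551, 0.033), yaw 0.0276. Both cameras agree that the gap between the battens is 7 mm towards +y, so the lid aims for (0.551, 0.040).

Request:
apply_moves(
  steps="0.004 0.11 0 0 0 0 8;0 0.117 0 0 0 0 8;0 0 0 20 0 8 8;0 0 0 35 3 15 8;0 0 0 35 3 15 8",
)

```text
time_s: 29.35
tcp_pos: [0.475, 0.2203, 0.2911]
tool_rot: [-1.222, 1.186, -1.187]
contact_force: [1.7, 0.4, -3.5]
width: 0.0148
```

Request:
apply_moves(
  steps="0 0 0 35 5 15 8;0 0 0 35 5 15 8;0 0 0 35 5 15 8;0 0 0 35 5 15 8;0 0 0 25 5 10 8",
)

```text
time_s: 29.85
tcp_pos: [0.5502, 0.0548, 0.2659]
tool_rot: [-1.22, 1.189, -1.191]
contact_force: [0.5, -0.7, -3.5]
width: 0.0147
```

Request:
apply_moves(
  steps="0 0 0 10 0 0 8;0 0 0 0 0 0 8",
)

```text
time_s: 30.05
tcp_pos: [0.5498, 0.0461, 0.2662]
tool_rot: [-1.22, 1.191, -1.191]
contact_force: [0.4, 0.5, -3.3]
width: 0.0149
```

```bash
python3 leg.py .0276 .551,.0403,.2 .551,.0403,.12
```

```text
t 30.05 tcp [0.5498 0.0461 0.2662] F [ 0.4  0.5 -3.3] w 0.0149 j [-0.3   0.09  0.18  1.62 -0.02  1.44 -0.09]
turn [-0.0003 -0.0031 -0.0006]
to [0.551 0.04  0.2  ] tool mm [ 5.9 66.2  1. ] rows 2 each [ 2.9 33.1  0.5]
to [0.551 0.04  0.12 ] tool mm [ 0. 80.  0.] rows 3 each [ 0.  26.7  0. ]
```

Request:
apply_moves(
  steps="0 0 0 3 30 1 8;0 0 0 3 30 0 8;0 0 0 0 25 0 8;0 0 0 0 20 0 8;0 0 0 0 0 0 8",
)

```text
time_s: 30.55
tcp_pos: [0.5489, 0.0443, 0.1588]
tool_rot: [-1.226, 1.191, -1.183]
contact_force: [-0.7, 0.3, -4.4]
width: 0.0152
```

```bash
python3 leg.py .0276 .551,.0403,.12
python3 - <<'E'
from edge import *
s=save('side','s9.png')[:,:,::-1].astype(float).sum(2);t=save('top','t9.png')[:,:,::-1].astype(float).sum(2)
st=r.get_state();p=np.array(st['tcp_pos']);p[2]-=.010
Tl=lambda P:P@R.from_euler('z',.0276).as_matrix().T+p
for nm,g in(('side',s),('top',t)):
    for e,f in(('-x',lambda q,a,b:seg([q,a,8],[q,b,8])),):
        xs=np.arange(-89,-60,1.5)
        for a,b in((-85,-30),(30,85)): print(nm,e,a,np.round([map_coordinates(g,proj(nm,Tl(f(q,a,b)))[:,::-1].T,order=1).mean() for q in xs]).astype(int))
    xs=np.arange(-109,-80,1.5)
    for a,b in((-60,0),(10,50)):print(nm,'-y',a,np.round([map_coordinates(g,proj(nm,Tl(seg([a,q,8],[b,q,8])))[:,::-1].T,order=1).mean() for q in xs]).astype(int))
    xs=np.arange(81,110,1.5)
    print(nm,'+y',np.round([map_coordinates(g,proj(nm,Tl(seg([-60,q,8],[0,q,8])))[:,::-1].T,order=1).mean() for q in xs]).astype(int))
E
```

```text
t 30.55 tcp [0.5489 0.0443 0.1588] F [-0.7  0.3 -4.4] w 0.0152 j [-0.29  0.14  0.17  1.77 -0.03  1.24 -0.07]
turn [ 0.0049  0.0032 -0.0015]
to [0.551 0.04  0.12 ] tool mm [ 4.1 38.8  2. ] rows 1 each [ 4.1 38.8  2. ]
side -x -85 [248 251 251 249 247 251 262 278 290 293 289 289 304 336 377 412 433 444
 450 454]
side -x 30 [420 421 421 419 419 420 420 414 400 378 349 326 324 346 380 410 428 433
 429 424]
side -y -60 [274 275 275 274 270 269 270 275 289 315 352 388 419 443 456 460 459 457
 454 453]
side -y 10 [602 602 602 605 609 609 606 599 582 551 512 474 448 439 442 448 452 453
 451 451]
side +y [246 254 260 262 262 261 262 262 262 263 262 258 251 240 225 208 193 180
 172 168]
top -x -85 [242 255 259 258 255 238 218 207 202 212 228 256 272 272 274 277 279 281
 283 286]
top -x 30 [150 150 151 151 151 151 151 151 151 151 151 152 152 152 152 152 152 152
 152 152]
top -y -60 [518 518 518 515 507 486 452 408 387 393 396 396 396 396 396 396 396 396
 396 395]
top -y 10 [443 436 414 384 333 303 306 329 358 382 394 395 394 394 394 394 394 394
 394 393]
top +y [139 183 229 275 300 305 310 316 334 352 369 383 383 383 382 382 382 383
 383 383]
```

The images put the held lid's plate about 10 mm higher and 5 mm further to −y than I had assumed. I'll aim the TCP at (0.551, 0.045) and descend by feel.

Request:
apply_moves(
  steps="0.004 0.003 0 -1 15 2 8;0 0 0 0 20 0 8;0 0 0 0 15 0 8;0 0 0 0 6 0 8;0 0 0 0 0 0 8",
)

```text
time_s: 31.15
tcp_pos: [0.5542, 0.0434, 0.1058]
tool_rot: [-1.217, 1.188, -1.192]
contact_force: [-0.4, -0.9, -4.0]
width: 0.0147
```

```bash
python3 leg.py .0276 .551,.045,.09
```

```text
t 31.15 tcp [0.5542 0.0434 0.1058] F [-0.4 -0.9 -4. ] w 0.0147 j [-0.28  0.19  0.18  1.83 -0.04  1.12 -0.07]
turn [-0.0047 -0.0027 -0.0011]
to [0.551 0.045 0.09 ] tool mm [-1.7 15.8 -3.1] rows 1 each [-1.7 15.8 -3.1]
```

Request:
apply_moves(
  steps="0 0 0 0 0 0 8;0 0 0 0 0 0 8",
)

```text
time_s: 31.35
tcp_pos: [0.5553, 0.0433, 0.1072]
tool_rot: [-1.214, 1.187, -1.194]
contact_force: [0.3, -0.2, -4.0]
width: 0.0147
```

```bash
python3 leg.py .0276 .551,.045,.09
```

```text
t 31.35 tcp [0.5553 0.0433 0.1072] F [ 0.3 -0.2 -4. ] w 0.0147 j [-0.28  0.19  0.18  1.82 -0.04  1.12 -0.07]
turn [-0.0074 -0.0032 -0.0015]
to [0.551 0.045 0.09 ] tool mm [-1.8 17.2 -4.3] rows 1 each [-1.8 17.2 -4.3]
```

Request:
apply_moves(
  steps="-0.005 -0.002 0 -1.7 0 -3 8;0 0 0 0 0 0 8;0 0 0 0 0 0 8",
)

```text
time_s: 31.65
tcp_pos: [0.5515, 0.045, 0.1063]
tool_rot: [-1.22, 1.189, -1.189]
contact_force: [0.1, 0.5, -4.2]
width: 0.0151
```

Request:
apply_moves(
  steps="0 0 0 0 5 0 8;0 0 0 0 0 0 8;0 0 0 0 0 0 8",
)

```text
time_s: 31.95
tcp_pos: [0.5511, 0.0447, 0.1007]
tool_rot: [-1.221, 1.19, -1.189]
contact_force: [0.4, 0.7, -3.6]
width: 0.0151
```

Request:
apply_moves(
  steps="0 0 0 0 4 0 8;0 0 0 0 0 0 8",
)

```text
time_s: 32.15
tcp_pos: [0.551, 0.0448, 0.0964]
tool_rot: [-1.221, 1.191, -1.189]
contact_force: [-0.5, -0.1, -2.9]
width: 0.0149
```

Request:
apply_moves(
  steps="0 0 0 0 4 0 8;0 0 0 0 0 0 8",
)

```text
time_s: 32.35
tcp_pos: [0.551, 0.0448, 0.0924]
tool_rot: [-1.221, 1.19, -1.189]
contact_force: [-1.2, -0.2, -3.4]
width: 0.0149
```

```bash
python3 leg.py .0276 .551,.045,.09
```

```text
t 32.35 tcp [0.551  0.0448 0.0924] F [-1.2 -0.2 -3.4] w 0.0149 j [-0.28  0.2   0.17  1.84 -0.04  1.1  -0.07]
turn [ 0.0005 -0.001  -0.001 ]
to [0.551 0.045 0.09 ] tool mm [-0.2  2.4  0. ] rows 1 each [-0.2  2.4  0. ]
```

Request:
apply_moves(
  steps="0 0 0 0 3 0 8;0 0 0 0 0 0 8",
)

```text
time_s: 32.55
tcp_pos: [0.5511, 0.0448, 0.0896]
tool_rot: [-1.221, 1.19, -1.189]
contact_force: [0.1, 0.3, -3.4]
width: 0.0147
```

Request:
apply_moves(
  steps="0 0 0 0 2 0 8;0 0 0 0 0 0 8",
)

```text
time_s: 32.75
tcp_pos: [0.5513, 0.0448, 0.0878]
tool_rot: [-1.221, 1.19, -1.189]
contact_force: [0.2, 0.5, -4.0]
width: 0.0149
```

Request:
apply_moves(
  steps="0 0 0 0 2 0 8;0 0 0 0 0 0 8",
)

```text
time_s: 32.95
tcp_pos: [0.5512, 0.0448, 0.0858]
tool_rot: [-1.221, 1.19, -1.189]
contact_force: [0.2, 0.5, -3.6]
width: 0.0149
```

Request:
apply_moves(
  steps="0 0 0 0 2 0 8;0 0 0 0 0 0 8",
)

```text
time_s: 33.15
tcp_pos: [0.5512, 0.0448, 0.0838]
tool_rot: [-1.221, 1.19, -1.189]
contact_force: [0.7, -0.6, -3.3]
width: 0.0148
```

Request:
apply_moves(
  steps="0 0 0 0 2 0 8;0 0 0 0 0 0 8",
)

```text
time_s: 33.35
tcp_pos: [0.5516, 0.0448, 0.0822]
tool_rot: [-1.22, 1.19, -1.189]
contact_force: [-0.7, 0.1, -2.7]
width: 0.0151
```

Request:
apply_moves(
  steps="0 0 0 0 2 0 8;0 0 0 0 0 0 8",
)

```text
time_s: 33.55
tcp_pos: [0.5517, 0.0444, 0.0813]
tool_rot: [-1.22, 1.19, -1.19]
contact_force: [-2.8, -2.0, 4.2]
width: 0.0148
```

Contact at TCP z 0.0815. I'll search along y with light pressure and watch for a drop or a side stop.

Request:
apply_moves(
  steps="0 0 0 0 1 0 8;0 0 0 1.5 0 0 8;0 0 0 0 0 0 8",
)

```text
time_s: 33.85
tcp_pos: [0.5518, 0.0434, 0.0797]
tool_rot: [-1.219, 1.19, -1.189]
contact_force: [-0.9, -0.4, 3.2]
width: 0.0152
```

Request:
apply_moves(
  steps="0 0 0 1.5 0 0 8;0 0 0 0 0 0 8",
)

```text
time_s: 34.05
tcp_pos: [0.5516, 0.0426, 0.079]
tool_rot: [-1.219, 1.19, -1.188]
contact_force: [-0.5, 2.4, 0.6]
width: 0.0147
```

Request:
apply_moves(
  steps="0 0 0 1.5 0 0 8;0 0 0 0 0 0 8",
)

```text
time_s: 34.25
tcp_pos: [0.5512, 0.0407, 0.0784]
tool_rot: [-1.221, 1.19, -1.188]
contact_force: [-0.6, 1.8, -4.1]
width: 0.0147
```

It is dropping: the downward reaction is gone at y 0.0407. I'll follow it down.

Request:
apply_moves(
  steps="0 0 0 0 2 0 8;0 0 0 0 0 0 8",
)

```text
time_s: 34.45
tcp_pos: [0.5515, 0.0407, 0.0766]
tool_rot: [-1.221, 1.19, -1.188]
contact_force: [0.9, 2.8, -3.8]
width: 0.0149
```

Request:
apply_moves(
  steps="0 0 0 0 2 0 8;0 0 0 0 0 0 8",
)

```text
time_s: 34.65
tcp_pos: [0.5515, 0.0407, 0.0748]
tool_rot: [-1.22, 1.19, -1.188]
contact_force: [-1.1, 3.1, -2.0]
width: 0.0152
```

Request:
apply_moves(
  steps="0 0 0 0 2 0 8;0 0 0 0 0 0 8",
)

```text
time_s: 34.85
tcp_pos: [0.5516, 0.0407, 0.0729]
tool_rot: [-1.22, 1.19, -1.189]
contact_force: [0.8, 4.2, -2.6]
width: 0.0151
```

Request:
apply_moves(
  steps="0 0 0 -0.8 1.5 0 8;0 0 0 0 0 0 8",
)

```text
time_s: 35.05
tcp_pos: [0.5517, 0.0412, 0.0716]
tool_rot: [-1.22, 1.189, -1.189]
contact_force: [0.4, 2.3, -1.1]
width: 0.0149
```

Request:
apply_moves(
  steps="0 0 0 0 1.5 0 8;0 0 0 0 0 0 8",
)

```text
time_s: 35.25
tcp_pos: [0.5519, 0.0417, 0.0704]
tool_rot: [-1.22, 1.189, -1.189]
contact_force: [0.3, 5.6, 0.7]
width: 0.0148
```

Request:
apply_moves(
  steps="0 0 0 0 1.5 0 8;0 0 0 0 0 0 8",
)

```text
time_s: 35.45
tcp_pos: [0.5519, 0.0417, 0.0703]
tool_rot: [-1.219, 1.19, -1.188]
contact_force: [-3.5, 5.1, 9.1]
width: 0.0147
```

Request:
apply_moves(
  steps="0 0 0 0 1.5 0 8;0 0 0 0 0 0 8",
)

```text
time_s: 35.65
tcp_pos: [0.5519, 0.0417, 0.0702]
tool_rot: [-1.219, 1.19, -1.188]
contact_force: [-7.6, 3.9, 18.0]
width: 0.015
```

The lid is home: about 12 mm of drop, then firm at 0.0702. I'll relax, release and rise.

Request:
apply_moves(
  steps="0 0 0 0 -2.5 0 8;0 0 0 0 0 0 50;0 0 0 0 0 0 50;0 0 0 0 0 0 50;0 0 0 0 0 0 50",
)

```text
time_s: 36.15
tcp_pos: [0.5526, 0.0399, 0.07]
tool_rot: [-1.219, 1.189, -1.192]
contact_force: [2.7, -1.3, 3.6]
width: 0.0394
```

Request:
apply_moves(
  steps="0 0 0 0 0 0 50;0 0 0 0 -15 0 60;0 0 0 0 -30 0 60;0 0 0 0 -40 0 60;0 0 0 0 -40 0 60",
)

```text
time_s: 36.65
tcp_pos: [0.5498, 0.0408, 0.1956]
tool_rot: [-1.223, 1.192, -1.188]
contact_force: [1.0, -0.4, 0.3]
width: 0.0595
```

Request:
apply_moves(
  steps="0 0 0 0 -40 0 60;0 0 0 0 -25 0 60;0 0 0 0 -10 0 60;0 0 0 0 0 0 60",
)

```text
time_s: 37.05
tcp_pos: [0.5515, 0.0409, 0.2706]
tool_rot: [-1.219, 1.189, -1.189]
contact_force: [0.9, -0.1, -0.3]
width: 0.0599
```

```bash
python3 - <<'E'
from edge import *
from leg import att
s=save('side','s10.png')[:,:,::-1].astype(float).sum(2);t=save('top','t10.png')[:,:,::-1].astype(float).sum(2)
p=np.array([.5515,.0403,.076])
Tl=lambda P:P@R.from_euler('z',.0276).as_matrix().T+p
for nm,g in(('side',s),('top',t)):
    xs=np.arange(-89,-60,1.5)
    for a,b in((-85,-50),(50,85)): print(nm,'-x',a,np.round([map_coordinates(g,proj(nm,Tl(seg([q,a,8],[q,b,8])))[:,::-1].T,order=1).mean() for q in xs]).astype(int))
    xs=np.arange(-109,-80,1.5)
    for a,b in((-65,-30),(30,60)):print(nm,'-y',a,np.round([map_coordinates(g,proj(nm,Tl(seg([a,q,8],[b,q,8])))[:,::-1].T,order=1).mean() for q in xs]).astype(int))
E
python3 leg.py .0276 .678,.0365,.26 .678,.0365,.181
```

```text
side -x -85 [261 265 266 266 270 278 285 291 300 318 347 382 412 432 441 447 451 452
 454 457]
side -x 50 [327 315 304 291 281 275 275 281 298 327 365 402 430 445 450 449 445 442
 440 438]
side -y -65 [377 381 388 392 394 397 404 415 429 443 450 453 454 454 452 453 454 452
 450 452]
side -y 30 [316 320 324 326 327 331 342 359 378 393 400 404 409 419 431 442 450 456
 459 459]
top -x -85 [238 210 202 198 197 197 197 198 207 217 234 251 247 243 245 247 250 252
 255 258]
top -x 50 [158 158 158 158 158 158 159 159 159 159 159 159 159 159 159 159 160 160
 160 160]
top -y -65 [510 510 510 507 493 467 417 378 368 373 390 398 398 398 398 398 397 397
 397 397]
top -y 30 [477 447 414 349 284 277 275 286 302 323 343 349 355 365 377 394 403 403
 403 402]
t 37.15 tcp [0.5504 0.0408 0.2679] F [-0.2 -0.6 -0.7] w 0.06 j [-0.29  0.09  0.18  1.61 -0.02  1.45 -0.08]
turn [ 0.0026 -0.0011 -0.0008]
to [0.678 0.036 0.26 ] tool mm [  7.9   7.9 127.5] rows 4 each [ 2.   2.  31.9]
to [0.678 0.036 0.181] tool mm [ 0. 79.  0.] rows 2 each [ 0.  39.5  0. ]
```

The plate edge lies within about 1.3 mm of the rim edge, and both sides match: home and level. On to the bail.

Request:
apply_moves(
  steps="0 0 0 2 0 25 60;0 0 0 2 0 35 60;0 0 0 2 0 35 60;0 0 0 2 5 28 60;0 0 0 0 3 5 60",
)

```text
time_s: 37.65
tcp_pos: [0.6803, 0.0358, 0.2569]
tool_rot: [-1.225, 1.194, -1.188]
contact_force: [0.1, -0.2, -0.5]
width: 0.0602
```

Request:
apply_moves(
  steps="0 0 0 0 0 0 60;0 0 0 0 25 0 60;0 0 0 0 25 0 60;0 0 0 0 15 0 60;0 0 0 0 0 0 60",
)

```text
time_s: 38.15
tcp_pos: [0.6771, 0.0365, 0.1938]
tool_rot: [-1.225, 1.194, -1.186]
contact_force: [0.3, -0.2, -0.0]
width: 0.0599
```

```bash
python3 leg.py .0276 .678,.0365,.181
python3 - <<'E'
from h import *
s=save('side','s11.png');B=cv2.resize(s[80:220,270:430],(800,700),interpolation=3)[:600];cv2.imwrite('pics/c10.png',B[:,:,::-1])
E
```

```text
t 38.15 tcp [0.6771 0.0365 0.1938] F [ 0.3 -0.2 -0. ] w 0.0599 j [-0.24  0.39  0.2   1.4  -0.08  1.37 -0.01]
turn [ 0.0051 -0.0008 -0.0011]
to [0.678 0.036 0.181] tool mm [ 0.  12.8  0.9] rows 1 each [ 0.  12.8  0.9]
```

Request:
apply_moves(
  steps="0 0 0 0 9 0 60;0 0 0 0 7 0 60;0 0 0 0 0 0 60;0 0 0 0 0 0 5;0 0 0 0 0 0 5",
  force=5,
)

```text
time_s: 38.7
tcp_pos: [0.6799, 0.0364, 0.1811]
tool_rot: [-1.22, 1.189, -1.189]
contact_force: [0.9, -0.0, -0.6]
width: 0.0511
```

Request:
apply_moves(
  steps="0 0 0 0 0 0 5;0 0 0 0 0 0 5;0 0 0 0 0 0 5;0 0 0 0 0 0 5;0 0 0 0 0 0 5",
)

```text
time_s: 39.2
tcp_pos: [0.679, 0.0364, 0.1804]
tool_rot: [-1.222, 1.191, -1.188]
contact_force: [-3.3, 0.6, -1.4]
width: 0.0119
```

Request:
apply_moves(
  steps="0 0 0 0 0 0 5;0 0 0 0 0 0 5",
)

```text
time_s: 39.4
tcp_pos: [0.6789, 0.0364, 0.1803]
tool_rot: [-1.222, 1.191, -1.188]
contact_force: [-2.5, -0.7, -0.4]
width: 0.0117
```

The bar is held (11.9 mm). I'll follow its arc.

Request:
apply_moves(
  steps="0 0 0 0 -5.5 -11.5 5;0 0 0 0 -5 -11.7 5;0 0 0 0 -3.5 -12.6 5;0 0 0 0 -2.4 -12.7 5;0 0 0 0 -1 -12.9 5",
)

```text
time_s: 39.9
tcp_pos: [0.6187, 0.0346, 0.2005]
tool_rot: [-1.216, 1.186, -1.191]
contact_force: [3.6, -0.7, 2.6]
width: 0.0118
```

Request:
apply_moves(
  steps="0 0 0 0 0.2 -13 5;0 0 0 0 1.6 -12.9 5;0 0 0 0 2.8 -12.7 5;0 0 0 0 4 -12.4 5;0 0 0 0 5.4 -11.8 5",
)

```text
time_s: 40.4
tcp_pos: [0.5553, 0.0329, 0.1858]
tool_rot: [-1.217, 1.187, -1.191]
contact_force: [2.3, -0.1, 1.6]
width: 0.0116
```

Request:
apply_moves(
  steps="0 0 0 0 6.5 -11.3 5;0 0 0 0 7.6 -10.5 5;0 0 0 0 0 0 5",
)

```text
time_s: 40.7
tcp_pos: [0.5311, 0.0323, 0.1699]
tool_rot: [-1.222, 1.191, -1.188]
contact_force: [-2.6, -1.1, -2.1]
width: 0.0116
```

```bash
python3 leg.py .0276 .5322,.0324,.1703
```

```text
t 40.7 tcp [0.5311 0.0323 0.1699] F [-2.6 -1.1 -2.1] w 0.0116 j [-0.29  0.09  0.19  1.8  -0.02  1.25 -0.07]
turn [ 0.0016 -0.0009 -0.0014]
to [0.532 0.032 0.17 ] tool mm [-0.1 -0.4  1.1] rows 1 each [-0.1 -0.4  1.1]
```

Request:
apply_moves(
  steps="0 0 0 0 8.6 -9.7 5;0 0 0 0 9.5 -8.9 5;0 0 0 0 10.4 -7.9 5;0 0 0 0 11 -6.8 5;0 0 0 0 9 -4.4 5",
)

```text
time_s: 41.2
tcp_pos: [0.4952, 0.0312, 0.1212]
tool_rot: [-1.221, 1.19, -1.189]
contact_force: [-1.0, -1.2, 3.3]
width: 0.0119
```

Request:
apply_moves(
  steps="0 0 0 0 8.7 -3.6 5;0 0 0 0 6.2 -2.1 5;0 0 0 0 6.2 -1.8 5;0 0 0 0 6.4 -1.4 5;0 0 0 0 0 0 5",
)

```text
time_s: 41.7
tcp_pos: [0.4858, 0.0309, 0.0922]
tool_rot: [-1.223, 1.192, -1.188]
contact_force: [-3.2, -3.1, -3.2]
width: 0.0114
```

```bash
python3 leg.py .0276
```

```text
t 41.7 tcp [0.4858 0.0309 0.0922] F [-3.2 -3.1 -3.2] w 0.0114 j [-0.29  0.07  0.18  1.99 -0.01  1.08 -0.08]
turn [ 0.0026 -0.0013 -0.0004]
```

Request:
apply_moves(
  steps="0 0 0 0 6 -1 5;0 0 0 0 5 -0.6 5;0 0 0 0 0 0 5;0 0 0 0 0 0 40;0 0 0 0 0 0 40",
)

```text
time_s: 42.2
tcp_pos: [0.4869, 0.0323, 0.0832]
tool_rot: [-1.218, 1.188, -1.189]
contact_force: [-0.1, 0.2, 1.1]
width: 0.0208
```

Request:
apply_moves(
  steps="0 0 0 0 0 0 40;0 0 0 0 0 0 40;0 0 0 0 -25 0 40;0 0 0 0 -20 0 0;0 0 0 0 0 0 0",
  force=20,
)

```text
time_s: 42.7
tcp_pos: [0.4882, 0.0319, 0.1309]
tool_rot: [-1.215, 1.186, -1.191]
contact_force: [-0.1, 0.0, -0.1]
width: 0.0301
```

Request:
apply_moves(
  steps="0 0 0 0 0 0 0;0 0 0 0 0 0 0;0 0 0 0 0 0 0;0 0 0 0 0 0 0;0 0 0 0 0 0 0",
)

```text
time_s: 43.2
tcp_pos: [0.4853, 0.0313, 0.1273]
tool_rot: [-1.221, 1.19, -1.189]
contact_force: [-0.4, -0.1, 0.4]
width: 0.0011
```

```bash
python3 leg.py .0276 .4835,.031,.1 .4835,.031,.0825
```

```text
t 43.2 tcp [0.4853 0.0313 0.1273] F [-0.4 -0.1  0.4] w 0.0011 j [-0.29  0.03  0.18  1.96 -0.01  1.16 -0.09]
turn [ 0.0003 -0.0011 -0.0011]
to [0.484 0.031 0.1  ] tool mm [ 0.2 27.3 -1.8] rows 1 each [ 0.2 27.3 -1.8]
to [0.484 0.031 0.082] tool mm [ 0.  17.5  0. ] rows 1 each [ 0.  17.5  0. ]
```

Request:
apply_moves(
  steps="0 0 0 0 15 -1.5 0;0 0 0 0 12 0 0;0 0 0 0 6 0 0;0 0 0 0 5 0 0;0 0 0 0 0 0 0",
)

```text
time_s: 43.7
tcp_pos: [0.4837, 0.0313, 0.0891]
tool_rot: [-1.221, 1.19, -1.189]
contact_force: [-0.5, 0.5, -0.1]
width: 0.0004
```

Request:
apply_moves(
  steps="0 0 0 0 3 0 0;0 0 0 0 2 0 0;0 0 0 0 0 0 0",
)

```text
time_s: 44.0
tcp_pos: [0.4843, 0.0314, 0.0849]
tool_rot: [-1.22, 1.189, -1.189]
contact_force: [-0.5, -0.9, 0.0]
width: 0.0004
```

Request:
apply_moves(
  steps="0 0 0 0 2 0 0;0 0 0 0 0 0 0",
)

```text
time_s: 44.2
tcp_pos: [0.4842, 0.0313, 0.0828]
tool_rot: [-1.22, 1.19, -1.189]
contact_force: [-0.4, -1.0, 0.7]
width: 0.0007
```

Request:
apply_moves(
  steps="0 0 0 0 2 0 0;0 0 0 0 0 0 0",
)

```text
time_s: 44.4
tcp_pos: [0.4843, 0.0314, 0.0817]
tool_rot: [-1.22, 1.19, -1.189]
contact_force: [-2.2, -1.4, 7.0]
width: 0.0005
```

Request:
apply_moves(
  steps="0 0 0 0 2 0 0;0 0 0 0 0 0 0",
)

```text
time_s: 44.6
tcp_pos: [0.4843, 0.0314, 0.0815]
tool_rot: [-1.22, 1.19, -1.189]
contact_force: [-7.1, -1.5, 19.0]
width: 0.0002
```

Run:
```python
from h import *
s=save('side','s12.png');t=save('top','t12.png')
B=np.hstack([cv2.resize(s[120:240,270:390],(400,400),interpolation=3),cv2.resize(t[110:230,250:370],(400,400),interpolation=3)])
cv2.imwrite('pics/c11.png',B[:,:,::-1])
for n in('side','top'):
  print(n,[(np.round(x['uv'],1).tolist(),round(x['confidence'],2)) for x in r.search_frame(n,'bail_bar')])
  for a in(0,.1,.2):
    p=np.array([.062-.13*np.cos(a),0,.09+.13*np.sin(a)])
    Rz=R.from_euler('z',.0276).as_matrix()
    print(a,[np.round(proj(n,[Rz@(p+[0,y,0])+[.551,.033,0]])[0],1).tolist() for y in(-.118,0,.118)])
```

```text
side [([353.3, 209.6], 0.66)]
0 [[345.7, 213.6], [316.4, 190.0], [290.1, 168.8]]
0.1 [[346.0, 210.4], [316.4, 186.8], [289.9, 165.6]]
0.2 [[346.7, 206.9], [316.8, 183.3], [290.0, 162.2]]
top [([272.6, 180.3], 0.7)]
0 [[352.4, 195.8], [311.8, 197.3], [271.2, 198.7]]
0.1 [[352.8, 194.8], [311.6, 196.3], [270.5, 197.8]]
0.2 [[353.0, 193.3], [311.4, 194.8], [269.9, 196.3]]
```

View pics/c11.png

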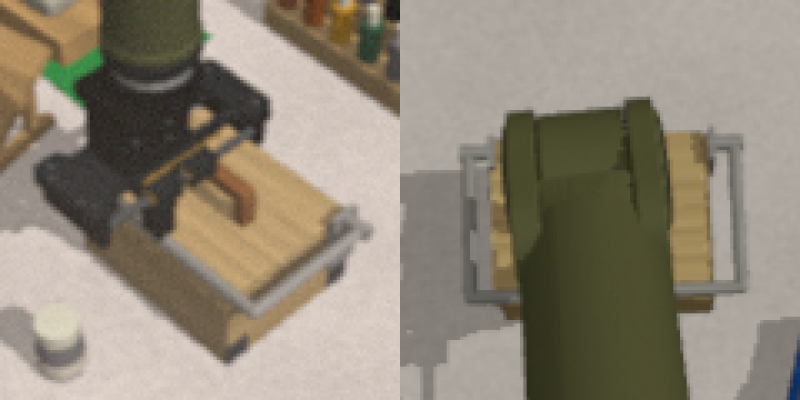

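The picture shows the lid seated, and the bail flat on it with its right corner at side (346,212); the model for angle 0 gives (346,214). The stop was firm at 19 N, with bar top at about 95 mm. I'll back off and check.

Request:
apply_moves(
  steps="0 0 0 0 1 0 0;0 0 0 0 0 0 0;0 0 0 0 -4 0 0;0 0 0 0 -15 0 0;0 0 0 0 -30 0 0",
)

```text
time_s: 45.3
tcp_pos: [0.4821, 0.031, 0.1251]
tool_rot: [-1.225, 1.193, -1.187]
contact_force: [0.6, -0.2, -0.4]
width: 0.0003
```

Request:
apply_moves(
  steps="0 0 0 0 -40 0 0;0 0 0 0 -40 0 0;0 0 0 0 -30 0 0;0 0 0 0 0 0 0;0 0 0 0 0 0 0",
)

```text
time_s: 45.8
tcp_pos: [0.4842, 0.0312, 0.2369]
tool_rot: [-1.22, 1.189, -1.189]
contact_force: [-0.7, -0.1, -1.0]
width: 0.0004
```

```bash
python3 leg.py
python3 - <<'E'
from edge import *
s=save('side','s13.png')[:,:,::-1].astype(float).sum(2)
Rz=R.from_euler('z',.0276).as_matrix()
# bar brightness along its length vs bail angle; profile in angle
for a in np.arange(-.1,.26,.04):
    v=[]
    for lo,hi in((-.11,-.06),(.06,.11)):
        P=[Rz@np.array([.062-.13*np.cos(a),y,.09+.13*np.sin(a)])+[.551,.033,0] for y in np.linspace(lo,hi,15)]
        v.append(map_coordinates(s,proj('side',P)[:,::-1].T,order=1).mean())
    print(round(a,2),np.round(v))
t=cv2.imread('pics/top0.png');n=save('top','t13.png')[:,:,::-1]
for th,nm in(((196,151),'raw'),((236,130),'dropper'),((311,237),'pot_a'),((411,133),'pot_b'),((152,178),'glue'),((480,178),'brush'),((452,142),'palette')):
    u,v=th;d=np.abs(t[v-12:v+12,u-12:u+12].astype(int)-n[v-12:v+12,u-12:u+12]).mean();print(nm,round(d,1))
E
```

```text
t 45.8 tcp [0.4842 0.0312 0.2369] F [-0.7 -0.1 -1. ] w 0.0004 j [-0.3  -0.05  0.17  1.81  0.01  1.38 -0.1 ]
-0.1 [298. 298.]
-0.06 [312. 319.]
-0.02 [356. 360.]
0.02 [404. 402.]
0.06 [423. 418.]
0.1 [426. 419.]
0.14 [442. 424.]
0.18 [455. 433.]
0.22 [447. 446.]
raw 9.7
dropper 8.1
pot_a 79.4
pot_b 10.7
glue 10.6
brush 9.3
palette 10.2
```

```bash
python3 -c "
from plant import r
print(r.sign_off())"
```

```text
the job is handed in; nothing more can be done
None
```

The job is handed in at about 46 s. The diorama is in the box, the lid is on and the bail is down; I have no verdict back.

**What I did**
- **Diorama:** I lifted the small brown diorama off the turntable and set it on the box floor. The floor pushed back when it touched down, and I then released it.
- **Lid:** I took it off the stand by its handle and felt along the box until the block dropped between the battens. It went down about 12 mm more and stopped firmly.
- **Bail:** I swung it over along its arc and pressed it down until it stopped hard at 19 N, with the bar top about 95 mm up (96 mm expected).

**Last checks**
- **Lid level:** its front edge lies within about 1.3 mm of the box rim in the side picture, and both ends match.
- **Bail angle:** the hard stop says about 0 rad. The pictures give 0 to 0.04 rad, less exact but within the 0.05 limit.
- **Other things:** six of the seven show no change in the top picture. The arm hid `pot_a` there, but it is in its old place in the side picture.

**What went wrong or disagreed**
- **Tool offset:** the fingers sit about 35 mm further back along the tool than the stated TCP. My first two grasps closed on nothing or above the plinth. I measured the offset by touching the turntable and allowed for it from then on.
- **Lid in the hand:** the lid sat about 10 mm higher and 5 mm further towards −y than I had planned. I found this in the images, and the search by feel took up the rest.

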